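# Load the smear kit tray, tall carton last

### The job

Load the grey kit tray for a blood-smear round: lay the flat coverslip pack on the rest between the two pins, setting it down rather than dropping it because it is glass, then lower the metal cover plate over it so that both pins come through its holes and it sits flush on the end blocks. Last of all, stand the tall carton upright in the framed recess beside it, let everything go, and leave the other things on the worktop where they are.

Things in the scene. Friction and masses are not known exactly. Their poses are not given: they have to be found in the camera images.
- tray: Grey plastic kit tray, fixed, 176 mm along x by 150 along y (from y = -101 to +49), rim 14 mm high. Origin on the worktop under the centre of the flat bay; z up. Two end blocks (26 x 46 mm, tops at z = 42) are centred at x = -62 and +62, y = 0, with a 98 mm gap between; a steel pin stands on each. The framed recess for the carton is on the -y side
- flat_bay (a point): Centre of the top of the black rest (92 x 42 mm, 18 mm above the worktop) between the end blocks, where the coverslip pack's underside goes, its 88 mm length along this frame's x. Axes as the tray's. The pack overhangs the rest on both y sides, so fingers may go down beside it (tray floor there at 6 mm, lips up to 14 mm above the worktop)
- cover_seat (a point): Point midway between the pins at the height of the end blocks' tops (42 mm), where the centre of the cover plate's underside comes when seated. Axes as the tray's; the pins stand at x = -62 and +62 mm, 8 mm thick, 20 mm high above the blocks, the upper 9 mm tapered to a 3 mm tip
- tall_bay (a point): Centre of the floor (6 mm above the worktop) of the framed recess for the carton: 83 mm along x by 53 mm along y, lips 8 mm high. 69.5 mm from the flat bay's centre in the tray's -y direction. Axes as the tray's
- pack_center (a point): Centre (half-way up) of the loose coverslip pack, a flat white box 62 mm along its x, 88 mm along its y, 22 mm high (z up); starts lying flat on the worktop. 0.09 kg. Grasp across the 62 mm
- cover_handle (a point): Centre of the handle bar of the loose metal cover plate (152 mm along x, 74 along y, 6 thick; 11 mm through holes at x = -62 and +62, y = 0). The black bar is 60 mm along x, 14 wide along y, 14 high, its centre 33 mm above the plate's underside, on two posts. Same when turned half round. 0.22 kg; starts flat on the worktop
- cover_under (a point): Centre of the underside of the cover plate, 33 mm below the handle bar's centre; axes as the plate's
- carton_center (a point): Centre (half-way up) of the loose tall white carton with one plain band, 45 mm along its x, 75 mm along its y, 135 mm high (z up); starts standing on the worktop. Grasp across the 45 mm
- pack: The coverslip pack as a body; origin at the centre of its underside
- cover: The cover plate as a body; origin at the centre of its underside
- carton: The tall carton as a body; origin at the centre of its underside
- pen: Bystander: a loose pen, 145 mm long and 9 mm high, lying between the places where pack and carton start; origin under its middle
- timer: Bystander: a loose bench timer, 60 x 64 x 18 mm; origin under its middle
- lens_cloths: Bystander: a loose pad of lens papers, 35 x 57 x 12 mm; origin under its middle
- strips: Bystander: a loose low carton, 42 x 75 x 52 mm, not part of the kit; origin under its middle

How it is judged:
By the outcome, as a careful person would: the job done as asked, in the order asked, and still so for the second after the job is handed in, with the robot touching nothing.
It also fails if it takes over 72 s, if anything falls off the work surface, if the arm or the gripper's body presses on something with over 40 N, if the wrist force passes 120 N, or if a joint passes its speed limit or range.

### The arm

A 6-joint arm with a two-finger parallel gripper is mounted at the origin on a cart in front of the work surface, level with it; the furniture and walls round the work are solid. World frame = base frame: x ahead of the robot, y to its left, z up, the work surface at z = 0. Lengths are in m, angles in degrees, forces in N, time in s.
With the tool pointing down it reaches from about 0.25 to 0.725 m from the base axis. Payload 9.7 kg.
Tool frame: the origin (TCP) lies between the finger pads; the fingertips stand 19 mm ahead of it and the grasp point (between the pads) is the TCP; x points along the fingers, y is the direction in which the jaws open and shut, and the axes are right-handed (so a half turn about x gives the same grasp; the last joint's range is limited). The gripper opens to 85 mm and grips with 20 to 120 N. Pads are 22 mm wide; open, the fingers measure 114 mm over their backs; the gripper's body (76 mm by 85 mm) begins 54 mm behind the grasp point. The pads swing forward as they close: fully open they stand 13 mm farther back than shut.
Start: joints at [0, 4.979, 10.078, 95.1, 0, 90], TCP at [0.55, -0, 0.216] pointing down, gripper open.
Joint ranges: [-179.16, 179.16], [-48.56, 103.87], [-65.8, 70.77], [-126.05, 130.52], [-82.76, 87.17], [-180, 180]. Speed limits (degrees/s): [127.2, 127.2, 147.25, 180, 180, 180].

### API

Orientations are given as [roll, pitch, yaw] about the fixed x, y, z axes, in that order (R = Rz(yaw) Ry(pitch) Rx(roll)).
In Python, from workcell import bot gives the robot as it stands. The module is installed in compiled form; this text tells all that it offers.
- The arm moves only by the shell command python3 -m handwheel 'ROWS' [FORCE]. ROWS is JSON, a list of rows, each a list of 7 numbers: the turn, a rotation vector about the tool's x, y, z in degrees, then the shift along the tool's x, y, z in m, then the closure, from -1 (fully open) to 1 (shut), so that 0 is half open. In form: [[ax, ay, az, dx, dy, dz, fingers], ...]. A call has 1 to 20 rows; each row is the pose to reach, as a shift and turn from the pose commanded when the call began, along the tool's axes at that moment; what a row does not reach only later rows make up. A row lasts 1/8 s, in which the tool goes at most 62.5 mm and 10.7 degrees, less where a joint would pass 70% of its speed; a pose out of reach is approached as far as the arm can. A call with a gripper value outside its range is refused whole. The fingers move at their own pace and stop on an object; FORCE is the grip in N (left out, the last holds). Time passes only in rows, so rows that repeat a pose let the fingers close. It gives the time, the measured TCP pose, the force and the opening at its end, in the units of the state.
- bot.get_obs(): the state, without advancing time (a new reading comes with each control period).
- bot.camera(name): name is "scene" or "side" or "wrist"; returns a dict with "frame" (420x560x3 uint8, red, green, blue), "fx", "fy", "cx", "cy" (pixels), "R" (3x3) and "t" (3): a world point X has camera coordinates R X + t; the wrist camera has in their place "tool_from_camera" (4x4, takes a point from camera to tool coordinates, whose origin is the TCP and whose axes are the tool frame's). Camera axes: x right, y down, z forward; pixel columns grow to the right and rows downward; lengths in m; the calibration is good to about 2 mm. A picture is of the moment at which its call begins: read the wrist's pose just before it. There is no depth.
- bot.job_done(): hands the job in, once; it reports no verdict.
Trained networks look in a picture, given as the dict that the camera call returned (one of the last four; its "shot" number tells which), for a name from the list of things; names that differ only in an ending like _2 or _b are one class to them, and where a whole thing is asked for, a point or a joint stands for the part that bears it (a point fixed in the world has none). Each returns a list of dicts, best first, with "conf" (0 to 1); they miss things now and then, are a little off and sometimes report something else, mostly with a low value. They report only what shows in the picture. A call takes as long as a camera call.
- bot.look_for(name, picture): "bbox" ([left, top, width, height] as shares, 0 to 1, of the picture: columns of its width, rows of its height, round what is visible of it).
- bot.tip_of(name, picture): "centre" ([column, row] as shares, 0 to 1, of the picture: columns of its width, rows of its height: a listed point, or the origin of a listed thing).
The state is a dict: "time": time; "q": joint angles; "qd": joint speeds; "joint_efforts": joint torques, N m; "ee_pos": TCP position; "tcp_rot": TCP orientation; "wrist_force": force on the tool from outside, world axes, zero at the start; "torque": the same for the moment, N m; "opening": finger opening in m.
Only numpy, scipy, OpenCV 4.12 (cv2) and the standard library are available. Lean on these libraries where they do the work, as an engineer would, in place of code of your own. Each camera call takes 0.05 s, during which the arm holds its last target.

## Working session

There is one attempt and no reset: what is moved stays moved. The work goes in short steps, Python scripts to look and compute and a shell command to move; the robot and the scene stay as the last step left them, time stands still between calls to the robot, and variables do not carry over. Pictures are saved under pics/ and viewed, and the job is handed in when it is done.

```bash
mkdir -p pics; cat > h.py <<'E'
import numpy as np, cv2
from workcell import bot
from scipy.spatial.transform import Rotation as Ro
def save(c,n): cv2.imwrite('pics/'+n+'.png',cv2.cvtColor(c['frame'],cv2.COLOR_RGB2BGR))
def state():
    o=bot.get_obs(); print('t',o['time'],'pos',np.round(o['ee_pos'],4),'rot',np.round(o['tcp_rot'],2),'F',np.round(o['wrist_force'],1),'op',o['opening']); return o
E
python3 - <<'E'
from h import *
o=state()
for n in ['scene','side','wrist']:
    c=bot.camera(n); save(c,n+'0')
    print(n,c['fx'],c['fy'],c['cx'],c['cy'])
    if 'R' in c: print(np.round(c['R'],4).tolist(),np.round(c['t'],4).tolist(), 'pos',-np.array(c['R']).T@np.array(c['t']))
    else: print(np.round(c['tool_from_camera'],4).tolist())
E
```

```text
t 0.0 pos [0.5498 0.     0.2158] rot [ -88.69   89.92 -178.69] F [ 0.4  0.5 -0.1] op 0.085205960726126
scene 425.2729277144245 425.2729277144245 275.0916207985143 200.11490053923504
[[0.7417, -0.6704, -0.0212], [-0.4339, -0.4554, -0.7774], [0.5115, 0.5858, -0.6287]] [-0.3766, 0.2808, 1.0675] pos [-0.14487644 -0.74989943  0.88141396]
side 381.4887527861675 381.4887527861675 277.11846249947223 205.20514696073326
[[0.8287, -0.5595, 0.0145], [-0.372, -0.5699, -0.7327], [0.4182, 0.6018, -0.6804]] [-0.4219, 0.2387, 0.813] pos [ 0.0984442  -0.58926158  0.73420307]
wrist 363.7399249597944 363.7399249597944 278.50393700158446 204.90811731624953
[[0.0004, -0.2942, 0.9557, -0.1574], [1.0, -0.0007, -0.0007, 0.0004], [0.0008, 0.9557, 0.2942, -0.0732], [0.0, 0.0, 0.0, 1.0]]
```

View pics/scene0.png

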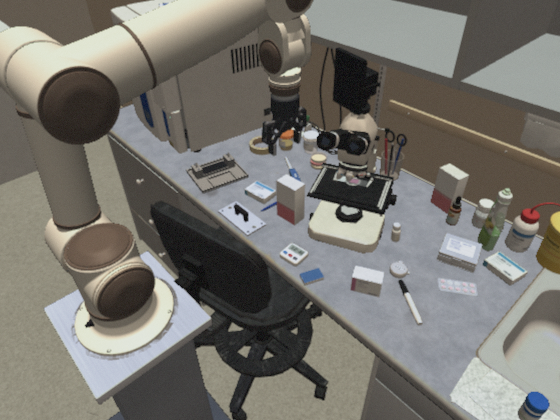

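View pics/side0.png

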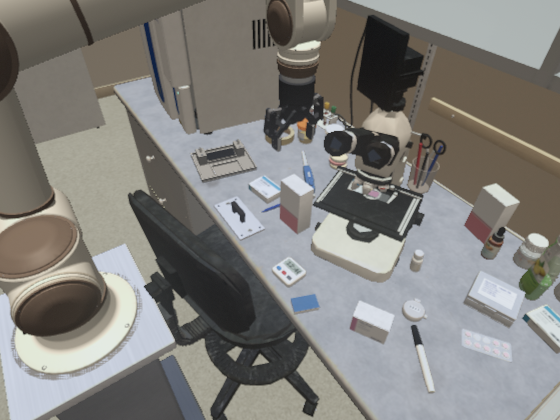

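View pics/wrist0.png

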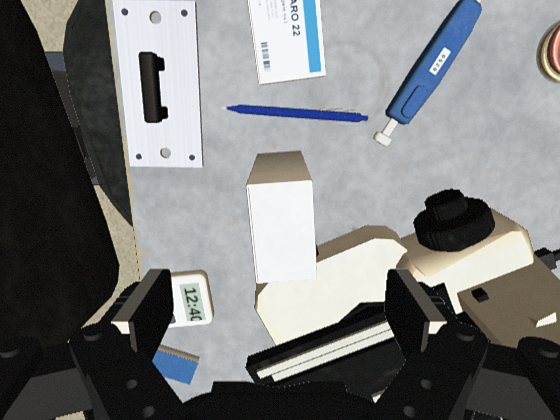

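```bash
cat >> h.py <<'E'
def pose():
    o=bot.get_obs(); r=Ro.from_euler('xyz',o['tcp_rot'],degrees=True).as_matrix(); return r,np.array(o['ee_pos'])
def shot(n):
    P=pose(); c=bot.camera(n)
    if 'R' in c: R=np.array(c['R']); c['Rw']=R.T; c['pw']=-R.T@np.array(c['t'])
    else:
        T=np.array(c['tool_from_camera']); c['Rw']=P[0]@T[:3,:3]; c['pw']=P[0]@T[:3,3]+P[1]
    return c
def ray(c,u,v):
    d=c['Rw']@np.array([(u-c['cx'])/c['fx'],(v-c['cy'])/c['fy'],1]); return c['pw'],d
def onz(c,u,v,z):
    p,d=ray(c,u,v); return p+d*(z-p[2])/d[2]
def proj(c,X):
    q=c['Rw'].T@(np.array(X)-c['pw']); return np.array([c['cx']+c['fx']*q[0]/q[2],c['cy']+c['fy']*q[1]/q[2]])
E
python3 - <<'E'
from h import *
print(pose()[0].round(3).tolist())
Z=dict(flat_bay=.018,cover_seat=.042,tall_bay=.006,pack_center=.011,cover_handle=.033,cover_under=0,carton_center=.0675,pen=0,timer=0,lens_cloths=0,strips=0)
for n in ['scene','side','wrist']:
    c=shot(n)
    for k,z in Z.items():
        r=bot.tip_of(k,c)[:2]
        for e in r:
            u,v=e['centre'][0]*560,e['centre'][1]*420
            print(n,k,round(e['conf'],2),round(u),round(v),onz(c,u,v,z)[:2].round(4))
E
```

```text
[[-0.001, 1.0, 0.0], [-0.0, 0.0, -1.0], [-1.0, -0.001, 0.0]]
scene flat_bay 0.7 216 167 [0.5301 0.3376]
scene cover_seat 0.79 211 160 [0.5262 0.3601]
scene cover_seat 0.32 290 256 [ 0.4049 -0.1734]
scene tall_bay 0.91 225 182 [0.5096 0.2604]
scene pack_center 0.95 261 191 [0.5609 0.1281]
scene cover_handle 0.84 241 214 [0.4249 0.0628]
scene cover_under 0.9 239 220 [0.4252 0.0775]
scene carton_center 0.78 289 201 [ 0.5439 -0.0228]
scene carton_center 0.28 242 218 [0.3921 0.015 ]
scene pen 0.54 277 202 [0.5706 0.0617]
scene pen 0.44 261 191 [0.5721 0.1418]
scene timer 0.74 293 255 [ 0.4431 -0.1483]
scene timer 0.28 291 199 [0.6145 0.0387]
scene lens_cloths 0.84 312 278 [ 0.4218 -0.2421]
scene strips 0.56 366 284 [ 0.5108 -0.3531]
side flat_bay 0.84 220 155 [0.5177 0.34  ]
side flat_bay 0.39 369 328 [ 0.4908 -0.3665]
side cover_seat 0.86 218 149 [0.5153 0.3419]
side tall_bay 0.91 226 169 [0.5073 0.2808]
side tall_bay 0.51 220 150 [0.5388 0.3822]
side pack_center 0.69 262 188 [0.547  0.1353]
side cover_handle 0.95 238 207 [0.4369 0.0813]
side cover_under 0.6 240 218 [0.4352 0.0737]
side cover_under 0.19 217 160 [0.5066 0.3412]
side carton_center 0.91 294 207 [ 0.541 -0.03 ]
side pen 0.57 281 204 [0.5599 0.0573]
side pen 0.32 227 167 [0.5145 0.2936]
side timer 0.83 290 272 [ 0.4441 -0.1491]
side lens_cloths 0.64 302 307 [ 0.4124 -0.2423]
wrist pack_center 0.76 286 33 [0.5574 0.1256]
wrist cover_handle 0.79 151 88 [0.4367 0.0775]
wrist cover_handle 0.61 285 31 [0.5556 0.1239]
wrist cover_under 0.92 160 87 [0.4342 0.0789]
wrist pen 0.58 293 109 [0.5647 0.0577]
wrist timer 0.98 184 295 [ 0.4404 -0.1512]
wrist lens_cloths 0.97 174 361 [ 0.42   -0.2439]
```

```bash
python3 -m handwheel '[[0,0,0,-0.04,0,-0.06,-1],[0,0,0,-0.08,0,-0.12,-1],[0,0,0,-0.08,0,-0.18,-1],[0,0,0,-0.08,0,-0.22,-1],[0,0,0,-0.08,0,-0.22,-1],[0,0,0,-0.08,0,-0.22,-1]]'
python3 - <<'E'
from h import *
state()
c=shot('wrist'); save(c,'w1')
import pickle; pickle.dump({k:c[k] for k in ('frame','Rw','pw','fx','fy','cx','cy')},open('w1.pkl','wb'))
Z=dict(flat_bay=.018,cover_seat=.042,tall_bay=.006,pack_center=.011,cover_handle=.033,cover_under=0,carton_center=.0675,pen=0)
for k,z in Z.items():
        r=bot.tip_of(k,c)[:2]
        for e in r:
            u,v=e['centre'][0]*560,e['centre'][1]*420
            print(k,round(e['conf'],2),round(u),round(v),onz(c,u,v,z)[:2].round(4))
E
```

```text
time: 2.7
ee_pos: [0.5499, 0.2199, 0.2963]
tcp_rot: [-31.5, 90.0, -121.5]
wrist_force: [0.7, -0.7, -0.9]
opening: 0.0854
t 2.7 pos [0.5499 0.2199 0.2963] rot [ -31.54   89.97 -121.5 ] F [ 0.7 -0.7 -0.9] op 0.08544079361423004
flat_bay 0.93 253 43 [0.5222 0.3461]
flat_bay 0.55 255 40 [0.5244 0.3485]
cover_seat 0.86 254 35 [0.5246 0.3504]
cover_seat 0.67 254 43 [0.525  0.3426]
tall_bay 0.78 245 104 [0.5108 0.2801]
pack_center 0.91 285 229 [0.5579 0.1237]
cover_handle 0.63 244 106 [0.5111 0.2795]
cover_handle 0.59 191 270 [0.4376 0.0756]
cover_under 0.61 196 256 [0.4371 0.0808]
pen 0.57 287 271 [0.5612 0.0575]
```

View pics/w1.png

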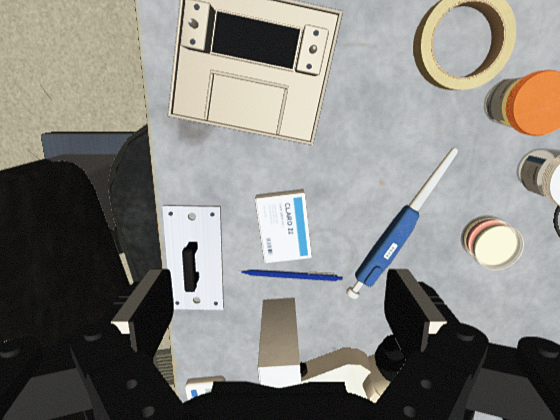

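```bash
python3 - <<'E'
import cv2
i=cv2.imread('pics/w1.png')
cv2.imwrite('pics/w1a.png',cv2.resize(i[0:150,150:350],None,fx=4,fy=4,interpolation=cv2.INTER_CUBIC))
cv2.imwrite('pics/w1b.png',cv2.resize(i[180:330,150:350],None,fx=4,fy=4,interpolation=cv2.INTER_CUBIC))
E
```

```text
(no output)
```

View pics/w1a.png

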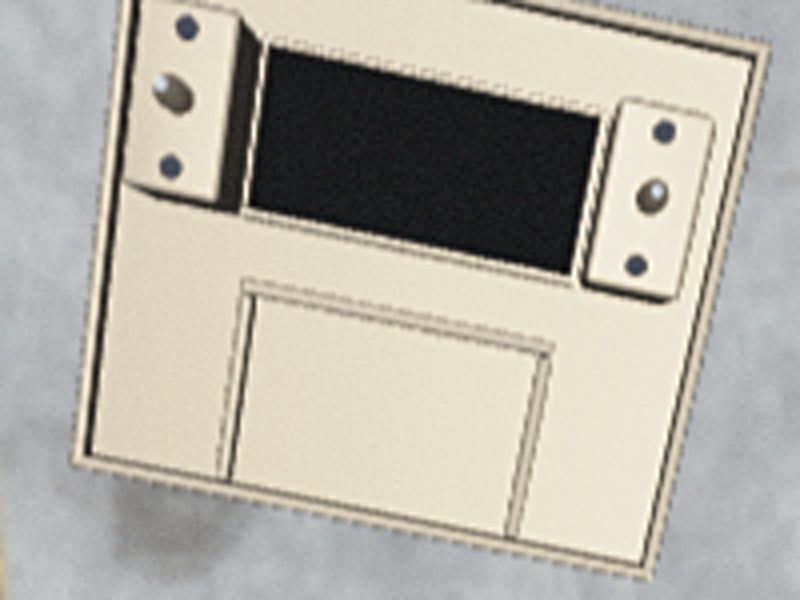

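View pics/w1b.png

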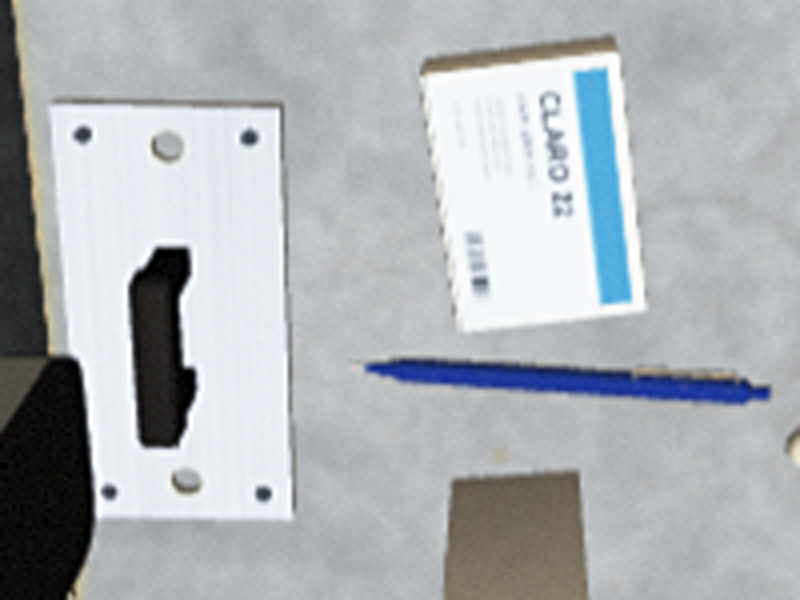

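```bash
python3 - <<'E'
from h import *
import pickle; c=pickle.load(open('w1.pkl','rb'))
A=lambda u,v,z:onz(c,150+u/4,v/4,z)[:2]
B=lambda u,v,z:onz(c,150+u/4,180+v/4,z)[:2]
l=(A(186,27,.042)+A(170,166,.042))/2; r=(A(665,131,.042)+A(636,265,.042))/2
d=r-l; print('blocks',l,r,'mid',(l+r)/2,'len',np.linalg.norm(d),'yaw',np.degrees(np.arctan2(d[1],d[0])))
R=[A(*p,.018) for p in [(268,44),(600,118),(572,275),(250,212)]]; print('rest',np.mean(R,0),[np.linalg.norm(R[i]-R[i-1]).round(4) for i in range(4)])
a,b,e=A(75,463,.014),A(650,578,.014),A(770,45,.014); print('rim',a,b,e,np.linalg.norm(b-a),np.linalg.norm(e-b),'yaw',np.degrees(np.arctan2(*(b-a)[::-1])))
P=[B(*p,.022) for p in [(424,72),(615,52),(645,310),(463,332)]]
print('pack',np.mean(P,0),[np.linalg.norm(P[i]-P[i-1]).round(4) for i in range(4)]); s=(P[0]+P[1]-P[2]-P[3])/2; print('pack y dir',np.degrees(np.arctan2(s[1],s[0])), 'x',[np.degrees(np.arctan2(*(q)[::-1])) for q in (P[1]-P[0],P[2]-P[3])])
S=[B(*p,.006) for p in [(83,135),(250,136),(263,494),(109,492)]]; s=(S[0]+S[1]-S[2]-S[3])/2
print('cover',np.mean(S,0),'long dir',np.degrees(np.arctan2(s[1],s[0])))
h=[B(167,146,.006),B(187,480,.006)]; d=h[0]-h[1]; print('holes',np.mean(h,0),np.linalg.norm(d),np.degrees(np.arctan2(d[1],d[0])))
p1,p2=B(365,367,.005),B(768,393,.005); print('pen',p1,p2)
E
```

```text
blocks [0.46376498 0.36036177] [0.58575381 0.33622732] mid [0.5247594  0.34829454] len 0.12435331951053363 yaw -11.190965747297216
rest [0.52512964 0.34769781] [np.float64(0.0425), np.float64(0.0915), np.float64(0.0408), np.float64(0.0911)]
rim [0.42094344 0.26736166] [0.59095217 0.23367153] [0.61960874 0.37778823] 0.17331472816254723 0.14693816139297558 yaw -11.208916559722892
pack [0.55731535 0.12839621] [np.float64(0.089), np.float64(0.0592), np.float64(0.0876), np.float64(0.0597)]
pack y dir 97.35395576247484 x [np.float64(6.203099533406043), np.float64(7.574520943466005)]
cover [0.43599197 0.07673256] long dir 88.9193796958931
holes [0.43629122 0.07753153] 0.12366454812579669 89.20627288931176
pen [0.49901454 0.0591041 ] [0.63738519 0.0491994 ]
```

```bash
python3 -m handwheel '[[-3,0,0,0.06,0.003,0.05,-1],[-7,0,0,0.12,0.0075,0.092,-1],[-7,0,0,0.18,0.0075,0.092,-1],[-7,0,0,0.216,0.0075,0.092,-1],[-7,0,0,0.216,0.0075,0.092,-1]]'
python3 - <<'E'
from h import *
o=state();print(np.round(o['q'],1))
c=shot('wrist'); save(c,'w2')
r,p=pose(); print('jaw yaw',np.degrees(np.arctan2(r[1,1],r[0,1])))
E
```

```text
time: 3.78
ee_pos: [0.5546, 0.1269, 0.0765]
tcp_rot: [-84.1, 89.5, -167.1]
wrist_force: [-0.7, 0.4, 0.5]
opening: 0.0855
t 3.775 pos [0.5546 0.1269 0.0765] rot [ -84.1    89.55 -167.15] F [-0.7  0.4  0.5] op 0.08547982893614135
[12.9  7.6 -2.6 80.3  0.  95.9]
jaw yaw 6.972360478836137
```

View pics/w2.png

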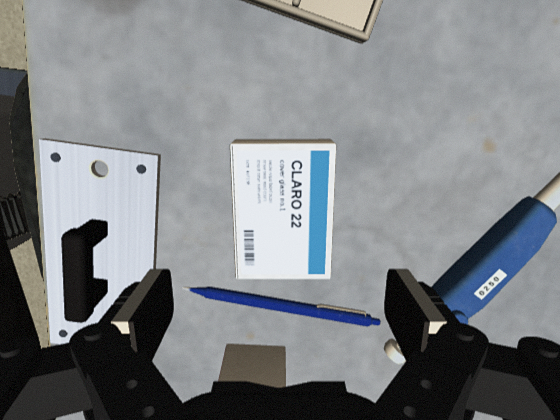

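```bash
python3 - <<'E'
from h import *
state(); c=shot('wrist')
P=[onz(c,*p,.022)[:2] for p in [(232,143),(334,143),(331,278),(235,278)]]
print('pack',np.mean(P,0),[np.linalg.norm(P[i]-P[i-1]).round(4) for i in range(4)]); s=(P[0]+P[1]-P[2]-P[3])/2; print('pack y dir',np.degrees(np.arctan2(s[1],s[0])))
E
```

```text
t 3.825 pos [0.5566 0.1276 0.0802] rot [ -84.3    89.85 -167.33] F [ 0.2 -0.2  1.1] op 0.08554331728692954
pack [0.5592245  0.12858378] [np.float64(0.0888), np.float64(0.0601), np.float64(0.0887), np.float64(0.0635)]
pack y dir 97.1316681820648
```

```bash
python3 -m handwheel '[[0,0,0,0.03,0.0015,0.001,-1],[0,0,0,0.05,0.0015,0.001,-1],[0,0,0,0.063,0.0015,0.001,-1],[0,0,0,0.063,0.0015,0.001,-1],[0,0,0,0.063,0.0015,0.001,-0.2],[0,0,0,0.063,0.0015,0.001,0],[0,0,0,0.063,0.0015,0.001,0],[0,0,0,0.063,0.0015,0.001,0],[0,0,0,0.063,0.0015,0.001,0]]' 30
python3 - <<'E'
from h import *
state();c=shot('wrist'); save(c,'w3'); c=shot('side');save(c,'s3')
E
```

```text
time: 5.0
ee_pos: [0.5591, 0.1272, 0.0175]
tcp_rot: [-73.9, 90.0, -156.9]
wrist_force: [0.1, 0.1, -0.8]
opening: 0.0425
t 5.0 pos [0.5591 0.1272 0.0175] rot [ -73.9    89.99 -156.9 ] F [ 0.1  0.1 -0.8] op 0.0425140978786691
```

View pics/w3.png

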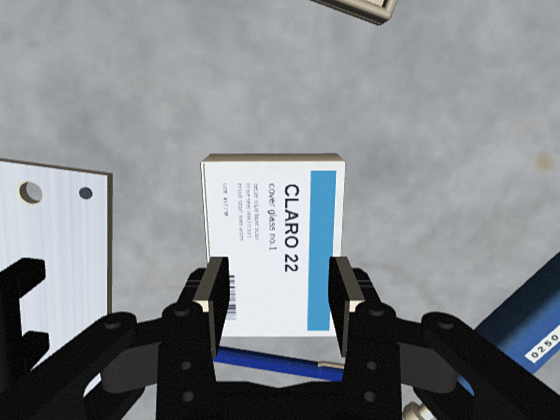

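```bash
python3 - <<'E'
import cv2
i=cv2.imread('pics/s3.png')
cv2.imwrite('pics/s3a.png',cv2.resize(i[110:260,200:360],None,fx=4,fy=4,interpolation=cv2.INTER_CUBIC))
E
```

```text
(no output)
```

View pics/s3a.png

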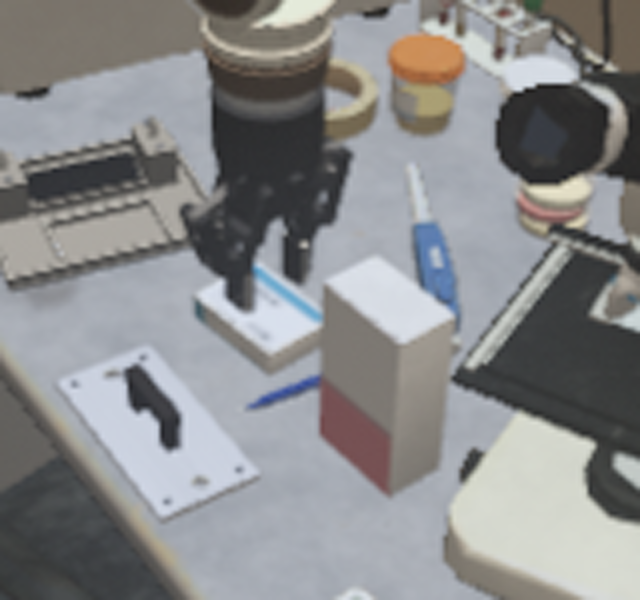

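```bash
python3 - <<'E'
from h import *
o=state(); r,p=pose()
print(r.round(3).tolist())
for n in ['wrist','side']:
    c=shot(n); im=c['frame'].copy()
    for X,col in [(0.019,(255,0,0)),(0,(0,255,0)),(-.03,(255,255,0))]:
        for y in (-.021,.021):
            u=proj(c,p+r@np.array([X,y,0])); print(n,X,y,u.round(1)); cv2.circle(im,tuple(int(round(k)) for k in u),1,col,-1)
    im=im[180:390,170:390] if n=='wrist' else im[110:240,200:340]
    cv2.imwrite(f'pics/p_{n}.png',cv2.cvtColor(cv2.resize(im,None,fx=2.7 if n=='wrist' else 4.5,fy=2.7 if n=='wrist' else 4.5,interpolation=cv2.INTER_CUBIC),cv2.COLOR_RGB2BGR))
E
```

```text
t 5.1 pos [0.5591 0.1272 0.0175] rot [-155.44   90.    121.56] F [-0.1  0.2 -1.2] op 0.042478753656453164
[[-0.0, 0.993, 0.122], [0.0, 0.122, -0.993], [-1.0, -0.0, -0.0]]
wrist 0.019 -0.021 [238.2 239.5]
wrist 0.019 0.021 [318.5 239.4]
wrist 0 -0.021 [233.9 255. ]
wrist 0 0.021 [322.8 254.9]
wrist -0.03 -0.021 [225.  287.4]
wrist -0.03 0.021 [331.6 287.3]
side 0.019 -0.021 [261.5 194.4]
side 0.019 0.021 [272.4 188.4]
side 0 -0.021 [261.4 189.5]
side 0 0.021 [272.5 183.5]
side -0.03 -0.021 [261.3 181.4]
side -0.03 0.021 [272.5 175.5]
```

View pics/p_wrist.png

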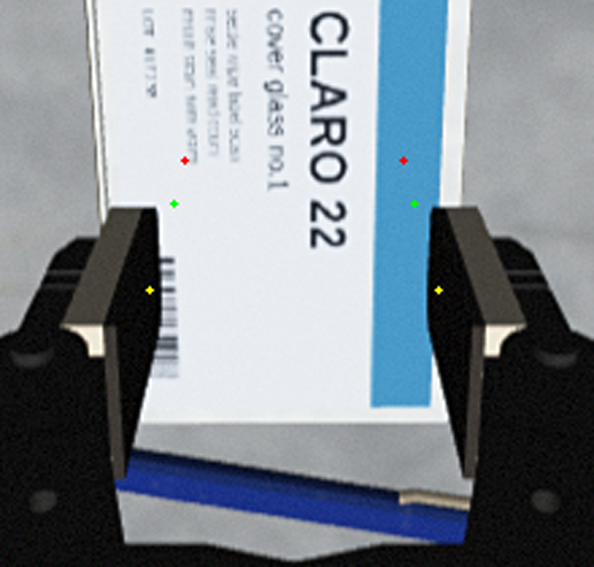

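View pics/p_side.png

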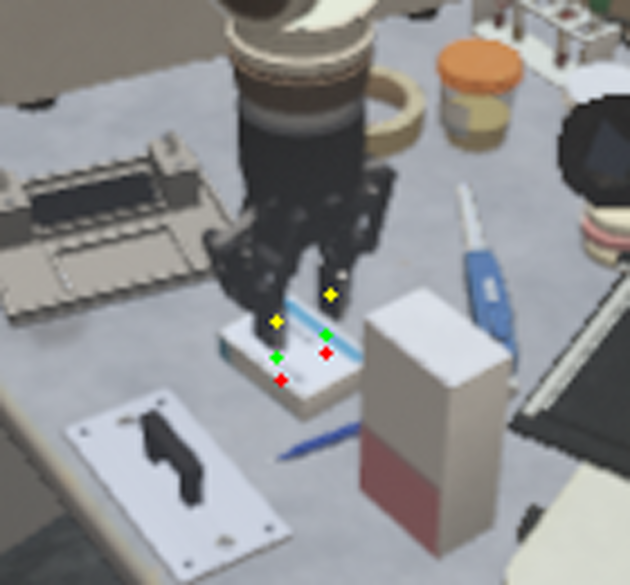

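```bash
python3 -m handwheel '[[0,0,0,0,0,0,-1],[0,0,0,0,0,0,-1],[0,0,0,0,0,0,-1],[0,0,0,0.01,0,0,-1],[0,0,0,0.02,0,0,-1],[0,0,0,0.026,0,0,-1],[0,0,0,0.026,0,0,-1]]' 30
python3 - <<'E'
from h import *
state();c=shot('wrist'); save(c,'w4'); c=shot('side');i=c['frame'][110:240,200:340]; c['frame']=cv2.resize(i,None,fx=4.5,fy=4.5,interpolation=cv2.INTER_CUBIC); save(c,'s4')
E
```

```text
time: 6.08
ee_pos: [0.5586, 0.1271, -0.0094]
tcp_rot: [-84.0, 89.9, -167.0]
wrist_force: [0.2, -0.6, 0.4]
opening: 0.085
t 6.075 pos [ 0.5586  0.1271 -0.0094] rot [ -84.01   89.92 -167.02] F [ 0.2 -0.6  0.4] op 0.0850225378371896
```

View pics/w4.png

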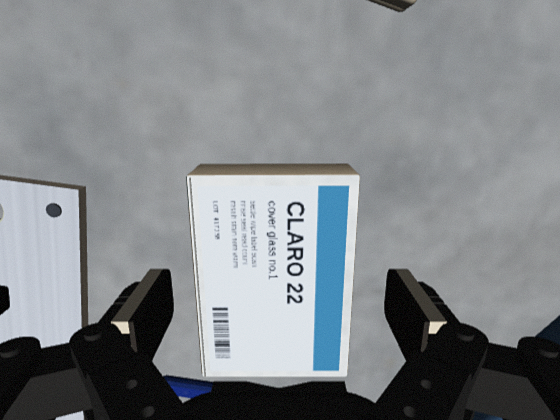

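View pics/s4.png

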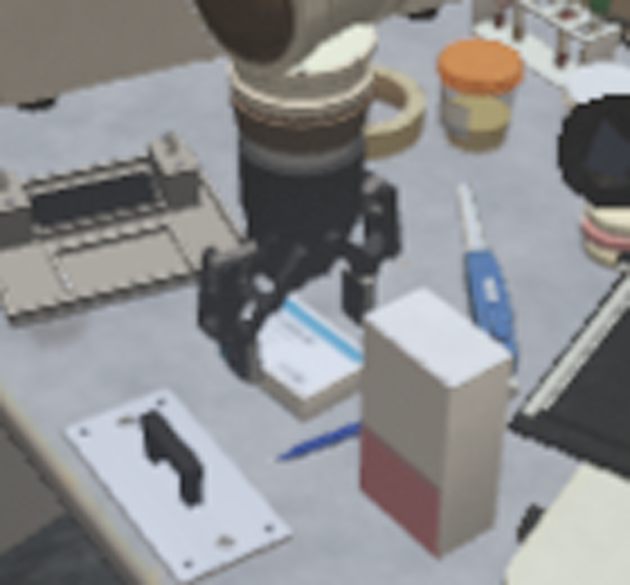

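```bash
python3 -m handwheel '[[0,0,0,0.002,0,-0.001,-0.5],[0,0,0,0.002,0,-0.001,0.1],[0,0,0,0.002,0,-0.001,0.1],[0,0,0,0.002,0,-0.001,0.1],[0,0,0,0.002,0,-0.001,0.1]]' 30
python3 - <<'E'
from h import *
state();c=shot('wrist'); save(c,'w5')
E
```

```text
time: 6.8
ee_pos: [0.5591, 0.1283, -0.0103]
tcp_rot: [117.7, 90.0, 34.7]
wrist_force: [-0.3, 0.1, 1.4]
opening: 0.0613
t 6.8 pos [ 0.5591  0.1283 -0.0103] rot [117.66  89.98  34.66] F [-0.3  0.1  1.4] op 0.0612836462403192
```

View pics/w5.png

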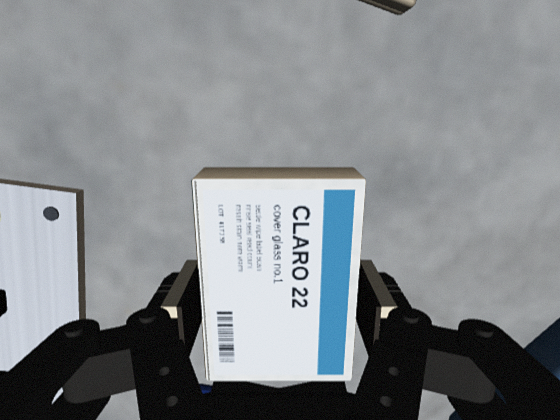

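```bash
python3 -m handwheel '[[0,0,0,-0.005,0,0,0.2],[0,0,0,-0.03,0,0,0.2],[0,0,0,-0.07,0,0,0.2],[0,0,0,-0.1,0,0,0.2],[0,0,0,-0.1,0,0,0.2]]' 40
python3 - <<'E'
from h import *
state();c=shot('wrist'); save(c,'w6'); c=shot('side');i=c['frame'][110:240,200:340]; c['frame']=cv2.resize(i,None,fx=4.5,fy=4.5,interpolation=cv2.INTER_CUBIC); save(c,'s6')
E
```

```text
time: 7.48
ee_pos: [0.5603, 0.1284, 0.0922]
tcp_rot: [93.9, 89.8, 10.9]
wrist_force: [0.2, 0.6, -1.4]
opening: 0.0603
t 7.475 pos [0.5603 0.1284 0.0922] rot [93.88 89.76 10.87] F [ 0.2  0.6 -1.4] op 0.06033315496223158
```

View pics/w6.png

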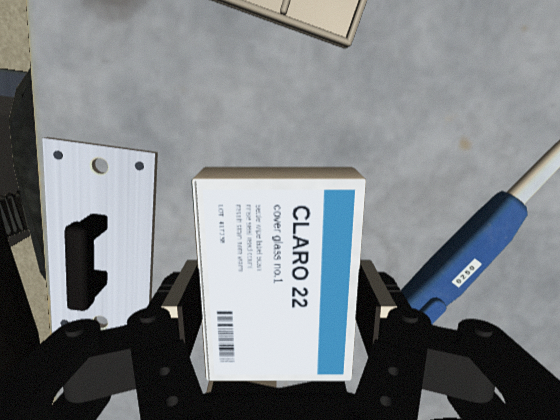

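View pics/s6.png

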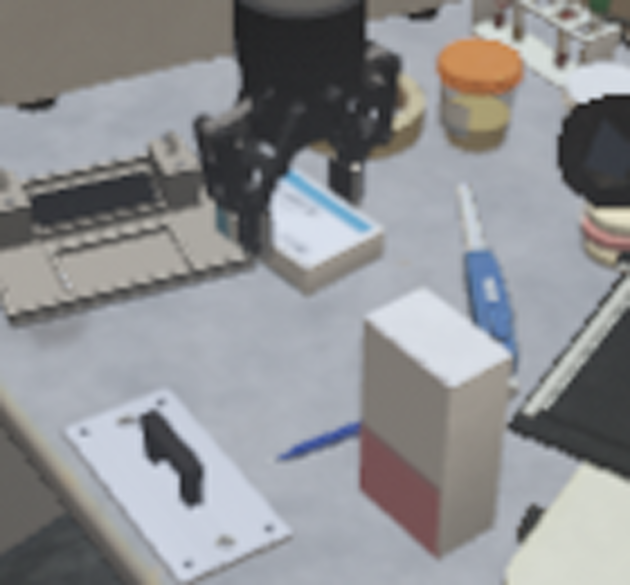

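```bash
python3 - <<'E'
from h import *
c=shot('wrist'); T=np.array(c['tool_from_camera'])
def tl(u,v,X):
    d=T[:3,:3]@np.array([(u-c['cx'])/c['fx'],(v-c['cy'])/c['fy'],1]); p=T[:3,3]; q=p+d*(X-p[0])/d[0]; return q[1:]
P=[tl(*p,-.0325) for p in [(193,180),(365,180),(353,382),(206,380)]]
print(np.round(P,4),np.mean(P,0)); a=(P[1]-P[0]); print(np.degrees(np.arctan2(a[1],a[0])), [np.linalg.norm(P[i]-P[i-1]).round(4) for i in range(4)])
r,p=pose(); print('jaw yaw',np.degrees(np.arctan2(r[1,1],r[0,1])),p)
# goal
yaw=78.8; t=np.array([.525,.348]); m=np.mean(P,0)
for yaw in (78.8,-101.2):
    a=np.radians(yaw); jy=np.array([np.cos(a),np.sin(a)]); tz=np.array([np.sin(a),-np.cos(a)]) # tool z = x cross y: x=-Z
    g=t-m[0]*jy-m[1]*tz; d=np.r_[g,.06]-p; print(yaw,'TCP goal',g,'shift tool',(r.T@d).round(4))
E
```

```text
[[-0.03   -0.0439]
 [ 0.0306 -0.0439]
 [ 0.0315  0.0436]
 [-0.0305  0.0425]] [ 0.00040497 -0.00043768]
0.04163547730684725 [np.float64(0.0865), np.float64(0.0605), np.float64(0.0875), np.float64(0.0621)]
jaw yaw 6.996535800810488 [0.55843167 0.1279948  0.08825412]
78.8 TCP goal [0.52535068 0.34751773] shift tool [ 0.0282 -0.006  -0.2219]
-101.2 TCP goal [0.52464932 0.34848227] shift tool [ 0.0282 -0.0066 -0.223 ]
```

```bash
python3 - <<'E'
from h import *
c=shot('scene'); save(c,'sc1')
for p in [(150,125),(175,148),(195,151),(230,140),(270,125)]: print(p,onz(c,*p,0)[:2].round(3))
i=c['frame'][60:260,110:350]; c['frame']=cv2.resize(i,None,fx=3.3,fy=3,interpolation=cv2.INTER_CUBIC); save(c,'sc1z')
E
```

```text
(150, 125) [0.527 0.819]
(175, 148) [0.506 0.583]
(195, 151) [0.55 0.51]
(230, 140) [0.698 0.481]
(270, 125) [0.895 0.46 ]
```

View pics/sc1z.png

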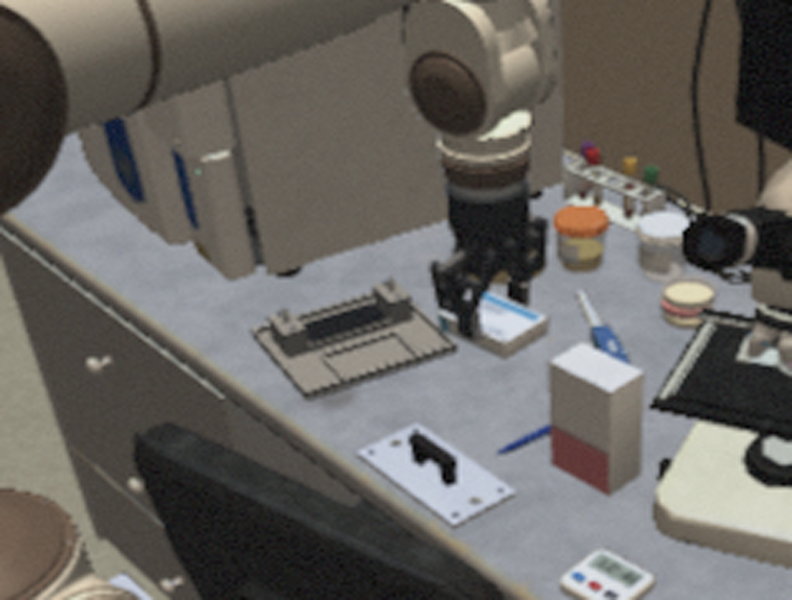

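```bash
python3 -m handwheel '[[-5,0,0,0,-0.001,-0.03,0.2],[-15,0,0,0,-0.002,-0.07,0.2],[-25,0,0,0,-0.003,-0.12,0.2],[-35,0,0,0,-0.004,-0.17,0.2],[-45,0,0,0,-0.005,-0.21,0.2],[-55,0,0,0,-0.006,-0.222,0.2],[-65,0,0,0,-0.006,-0.222,0.2],[-71.8,0,0,0,-0.006,-0.222,0.2],[-71.8,0,0,0,-0.006,-0.222,0.2],[-71.8,0,0,0,-0.006,-0.222,0.2]]' 40
python3 - <<'E'
from h import *
o=state();print(np.round(o['q'],1));c=shot('wrist'); save(c,'w7')
r,p=pose(); print('jaw yaw',np.degrees(np.arctan2(r[1,1],r[0,1])),p)
import pickle; pickle.dump({k:c[k] for k in ('frame','Rw','pw','fx','fy','cx','cy')},open('w7.pkl','wb'))
E
```

```text
time: 8.93
ee_pos: [0.5257, 0.3475, 0.0887]
tcp_rot: [-133.8, 89.9, -145.2]
wrist_force: [0.5, 0.2, -1.3]
opening: 0.0613
t 8.925 pos [0.5257 0.3475 0.0887] rot [-133.81   89.93 -145.16] F [ 0.5  0.2 -1.3] op 0.06127024349348055
[33.5 15.4  7.9 82.5 -0.  44.8]
jaw yaw 78.66840084809323 [0.52584843 0.34758219 0.08897574]
```

View pics/w7.png

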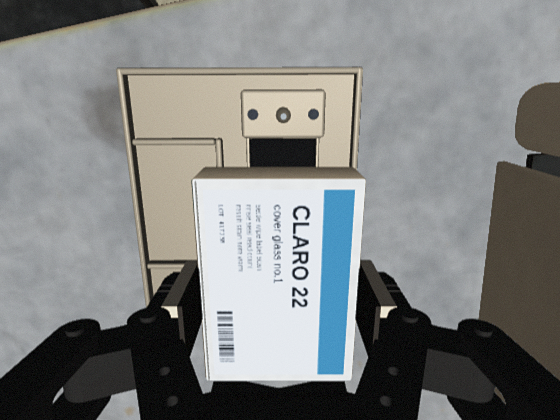

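```bash
python3 - <<'E'
from h import *
import pickle; c=pickle.load(open('w7.pkl','rb'))
a,b=onz(c,252.5,114.5,.042)[:2],onz(c,313.5,114.5,.042)[:2]; m=(a+b)/2; d=b-a
print(a,b,m,'dir',np.degrees(np.arctan2(d[1],d[0])),np.linalg.norm(d))
y=np.radians(-11.2); print('centre',m+.062*np.array([np.cos(y),np.sin(y)]))
i=c['frame'][60:200,220:360]; cv2.imwrite('pics/w7z.png',cv2.cvtColor(cv2.resize(i,None,fx=4,fy=4,interpolation=cv2.INTER_CUBIC),cv2.COLOR_RGB2BGR))
E
```

```text
[0.46066627 0.34433591] [0.46724515 0.37696108] [0.46395571 0.36064849] dir 78.59917000640188 0.03328187411617369
centre [0.52477493 0.34860596]
```

View pics/w7z.png

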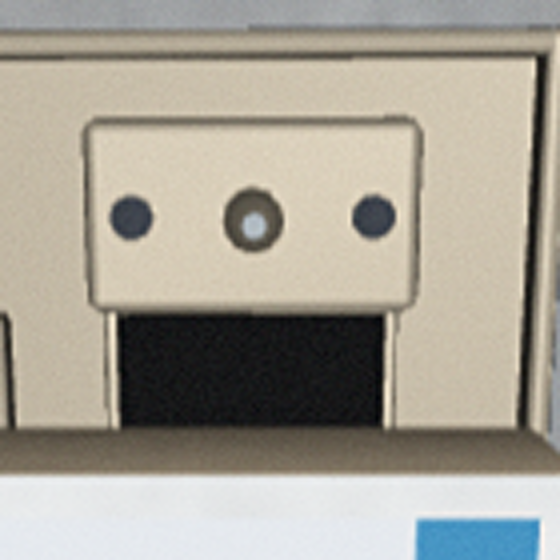

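```bash
python3 -m handwheel '[[0,0,0,0.02,0.0005,-0.0007,0.2],[0,0,0,0.045,0.0005,-0.0007,0.2],[0,0,0,0.065,0.0005,-0.0007,0.2],[0,0,0,0.076,0.0005,-0.0007,0.2],[0,0,0,0.078,0.0005,-0.0007,0.2],[0,0,0,0.078,0.0005,-0.0007,0.2]]' 40
python3 -m handwheel '[[0,0,0,0.001,0,0,0.2],[0,0,0,0.002,0,0,0.2]]'
python3 -m handwheel '[[0,0,0,0.001,0,0,0.2],[0,0,0,0.001,0,0,0.2]]'
python3 -c "
from h import *
state();c=shot('wrist'); save(c,'w8')"
```

```text
time: 9.72
ee_pos: [0.5257, 0.3486, 0.0121]
tcp_rot: [45.3, 90.0, 34.0]
wrist_force: [-0.1, -0.2, -0.9]
opening: 0.061
time: 9.98
ee_pos: [0.5257, 0.3486, 0.01]
tcp_rot: [44.2, 89.9, 33.0]
wrist_force: [0.2, -0.7, -1.6]
opening: 0.0608
time: 10.22
ee_pos: [0.5254, 0.3484, 0.0084]
tcp_rot: [-125.1, 90.0, -136.3]
wrist_force: [-0.4, -0.6, -0.5]
opening: 0.0608
t 10.225 pos [0.5254 0.3484 0.0084] rot [-125.08   89.99 -136.28] F [-0.4 -0.6 -0.5] op 0.06078628149957717
```

View pics/w8.png

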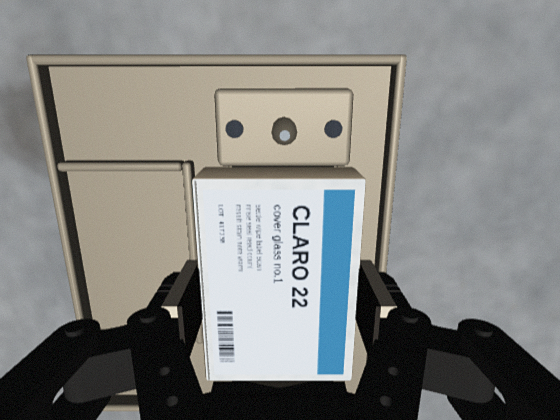

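```bash
python3 -m handwheel '[[0,0,0,0,0.0015,0,0.2],[0,0,0,0.0005,0.0015,0,0.2],[0,0,0,0.001,0.0015,0,0.2],[0,0,0,0.001,0.0015,0,0.2]]'
python3 - <<'E'
from h import *
state();c=shot('wrist'); save(c,'w9')
E
```

```text
time: 10.78
ee_pos: [0.5257, 0.35, 0.0078]
tcp_rot: [64.2, 90.0, 53.0]
wrist_force: [-0.4, -0.3, 3.0]
opening: 0.0608
t 10.775 pos [0.5257 0.35   0.0078] rot [64.18 89.98 52.99] F [-0.4 -0.3  3. ] op 0.06078186925442204
```

View pics/w9.png

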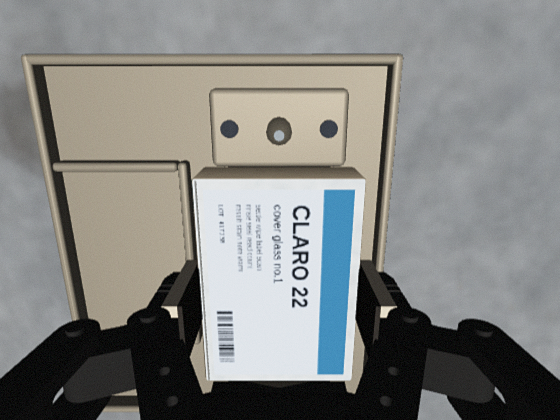

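```bash
python3 -m handwheel '[[0,0,0,0.0004,0,0,0.1],[0,0,0,0.0004,0,0,-0.6],[0,0,0,0.0004,0,0,-0.8],[0,0,0,0.0004,0,0,-0.8],[0,0,0,-0.03,0,0,-0.9],[0,0,0,-0.08,0,0,-1],[0,0,0,-0.14,0,0,-1],[0,0,0,-0.16,0,0,-1],[0,0,0,-0.16,0,0,-1]]' 30
python3 - <<'E'
from h import *
state();c=shot('wrist'); save(c,'w10')
r,p=pose(); print('jaw yaw',np.degrees(np.arctan2(r[1,1],r[0,1])),p)
import pickle; pickle.dump({k:c[k] for k in ('frame','Rw','pw','fx','fy','cx','cy')},open('w10.pkl','wb'))
E
```

```text
time: 11.95
ee_pos: [0.5264, 0.3504, 0.1692]
tcp_rot: [44.8, 89.8, 33.6]
wrist_force: [-0.6, 0.5, -0.8]
opening: 0.0851
t 11.95 pos [0.5264 0.3504 0.1692] rot [44.81 89.82 33.61] F [-0.6  0.5 -0.8] op 0.0850985918823346
jaw yaw 78.79676351548191 [0.52587046 0.3500067  0.16719084]
```

View pics/w10.png

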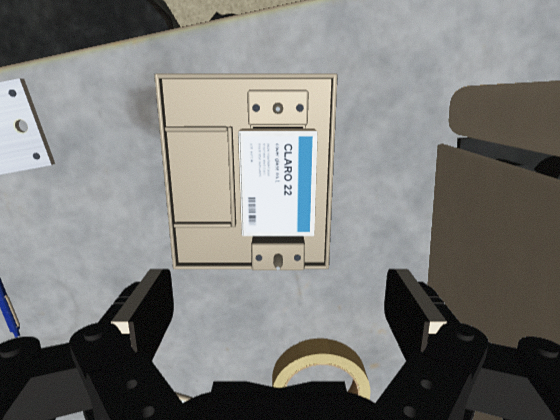

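```bash
python3 - <<'E'
from h import *
import pickle; c=pickle.load(open('w10.pkl','rb'))
g=cv2.cvtColor(c['frame'],cv2.COLOR_RGB2GRAY)
def cen(u,v,h=7):
    w=255.-g[v-h:v+h+1,u-h:u+h+1]; w=np.clip(w-np.median(w)-40,0,None); ys,xs=np.mgrid[v-h:v+h+1,u-h:u+h+1]; return (w*xs).sum()/w.sum(),(w*ys).sum()/w.sum()
S=[cen(*p) for p in [(256,108),(300,108),(258,257),(297,257)]]; print(np.round(S,1).tolist())
W=[onz(c,*s,.042)[:2] for s in S]
a=(W[0]+W[1])/2;b=(W[2]+W[3])/2;d=b-a
print(a,b,(a+b)/2,np.linalg.norm(d),np.degrees(np.arctan2(d[1],d[0])))
P=[onz(c,*s,.04)[:2] for s in [(240,130),(317,130),(315,236),(241,235)]]; print('pack',np.mean(P,0))
E
```

```text
[[255.6, 107.5], [300.4, 107.6], [256.5, 257.7], [298.1, 257.5]]
[0.46369676 0.36089862] [0.58547667 0.33600165] [0.52458672 0.34845013] 0.12429885937471263 -11.55445910619794
pack [0.52338263 0.34920602]
```

```bash
python3 -m handwheel '[[10,0,0,0,-0.04,-0.005,-1],[20,0,0,0.01,-0.08,-0.01,-1],[30,0,0,0.02,-0.13,-0.016,-1],[40,0,0,0.03,-0.18,-0.022,-1],[50,0,0,0.04,-0.23,-0.028,-1],[60,0,0,0.05,-0.265,-0.034,-1],[70,0,0,0.05,-0.285,-0.035,-1],[79.8,0,0,0.05,-0.285,-0.035,-1],[79.8,0,0,0.05,-0.285,-0.035,-1]]' 40
python3 - <<'E'
from h import *
c0=bot.camera('side')
o=state();print(np.round(o['q'],1));c=shot('wrist'); save(c,'w11')
r,p=pose(); print('jaw yaw',np.degrees(np.arctan2(r[1,1],r[0,1])),p)
import pickle; pickle.dump({k:c[k] for k in ('frame','Rw','pw','fx','fy','cx','cy')},open('w11.pkl','wb'))
E
```

```text
time: 13.12
ee_pos: [0.4351, 0.0768, 0.1157]
tcp_rot: [-79.1, 89.9, -170.0]
wrist_force: [-0.5, 0.5, 0.2]
opening: 0.085
t 13.175 pos [0.4353 0.077  0.116 ] rot [ -79.21   89.88 -170.  ] F [-0.6 -0.1  0.3] op 0.08520074735913455
[ 10.  -10.5 -15.9  84.7   0.  100.8]
jaw yaw -0.7623008750604117 [0.43546154 0.07714136 0.11630739]
```

View pics/w11.png

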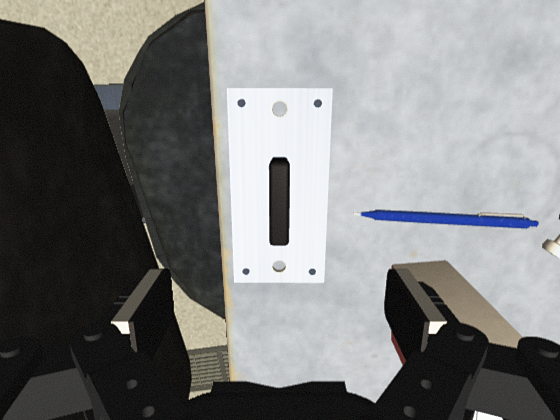

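```bash
python3 - <<'E'
from h import *
import pickle; c=pickle.load(open('w11.pkl','rb'))
g=cv2.cvtColor(c['frame'],cv2.COLOR_RGB2GRAY)
def cen(u,v,h=7):
    w=255.-g[v-h:v+h+1,u-h:u+h+1]; w=np.clip(w-np.median(w)-40,0,None); ys,xs=np.mgrid[v-h:v+h+1,u-h:u+h+1]; return (w*xs).sum()/w.sum(),(w*ys).sum()/w.sum()
S=[cen(*p) for p in [(241,103),(318,103),(246,271),(312,271)]]; print(np.round(S,1).tolist())
W=[onz(c,*s,.006)[:2] for s in S]
a=(W[0]+W[1])/2;b=(W[2]+W[3])/2;d=a-b
print(a,b,'mid',(a+b)/2,np.linalg.norm(d),np.degrees(np.arctan2(d[1],d[0])))
H=[onz(c,*s,.006)[:2] for s in [(280,109),(279,266.3)]];print(H,np.mean(H,0),np.linalg.norm(H[0]-H[1]))
print('bar',onz(c,279.5,163,.04)[:2],onz(c,279.5,244,.04)[:2], proj(c,[.436,.077,.04]))
Q=[onz(c,*s,.135)[:2] for s in [(392,268),(450,262)]];print('carton far-edge',Q)
E
```

```text
[[241.0, 102.6], [317.4, 102.9], [245.5, 271.1], [311.9, 271.3]]
[0.43686049 0.14351622] [0.43457562 0.01130139] mid [0.43571805 0.07740881] 0.1322345676236972 89.00994159327699
[array([0.4373425 , 0.13924093]), array([0.43487179, 0.01570806])] [0.43610715 0.07747449] 0.12355757588290223
bar [0.43653205 0.10675973] [0.43574554 0.04990921] [279.32112354 206.78701586]
carton far-edge [array([0.48343809, 0.07919556]), array([0.50744534, 0.08164714])]
```

```bash
python3 -m handwheel '[[0,0,0,0.04,0.0005,0,-1],[0,0,0,0.08,0.0005,0,-1],[0,0,0,0.105,0.0005,0,-0.5],[0,0,0,0.115,0.0005,0,-0.2],[0,0,0,0.115,0.0005,0,0.2],[0,0,0,0.115,0.0005,0,0.4],[0,0,0,0.115,0.0005,0,0.4]]' 60
python3 - <<'E'
from h import *
state();c=shot('wrist'); save(c,'w12'); c=shot('side');i=c['frame'][110:240,200:340]; c['frame']=cv2.resize(i,None,fx=4.5,fy=4.5,interpolation=cv2.INTER_CUBIC); save(c,'s12')
E
```

```text
time: 14.1
ee_pos: [0.4371, 0.0772, 0.0035]
tcp_rot: [101.3, 89.9, 10.3]
wrist_force: [-0.6, 0.2, -0.8]
opening: 0.0252
t 14.1 pos [0.4371 0.0772 0.0035] rot [101.29  89.91  10.3 ] F [-0.6  0.2 -0.8] op 0.0251788249512666
```

View pics/w12.png

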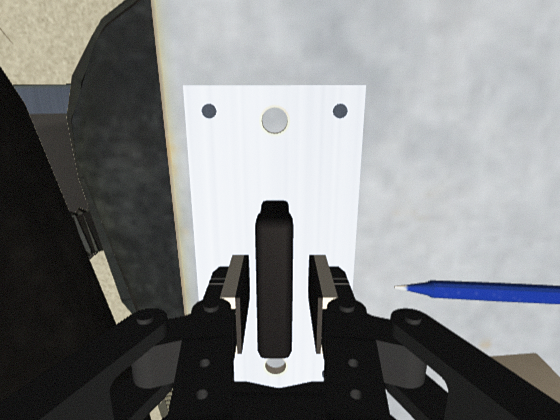

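View pics/s12.png

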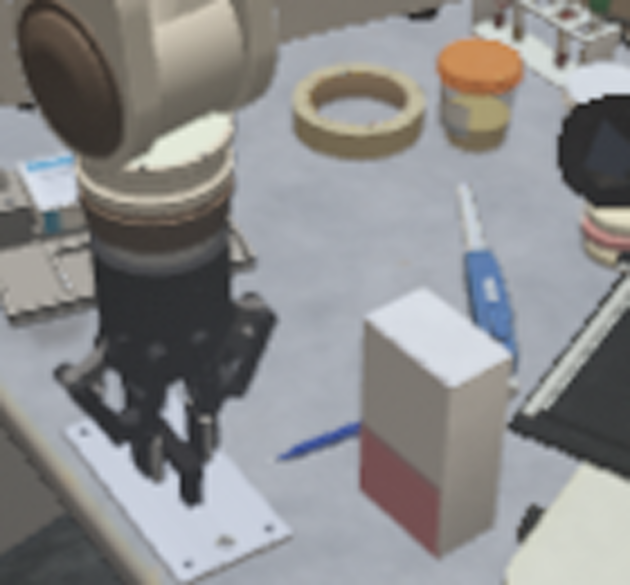

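```bash
python3 -m handwheel '[[0,0,0,0,-0.0015,0,0.4],[0,0,0,0,-0.0015,0,0.7],[0,0,0,0,-0.0015,0,0.9],[0,0,0,0,-0.0015,0,1],[0,0,0,0,-0.0015,0,1]]' 60
python3 - <<'E'
from h import *
state();c=shot('wrist'); save(c,'w13')
E
```

```text
time: 14.82
ee_pos: [0.435, 0.0771, 0.0028]
tcp_rot: [103.4, 90.0, 12.4]
wrist_force: [-1.6, -0.5, 5.8]
opening: 0.0132
t 14.825 pos [0.435  0.0771 0.0028] rot [103.44  89.99  12.44] F [-1.6 -0.5  5.8] op 0.013155439034796594
```

View pics/w13.png

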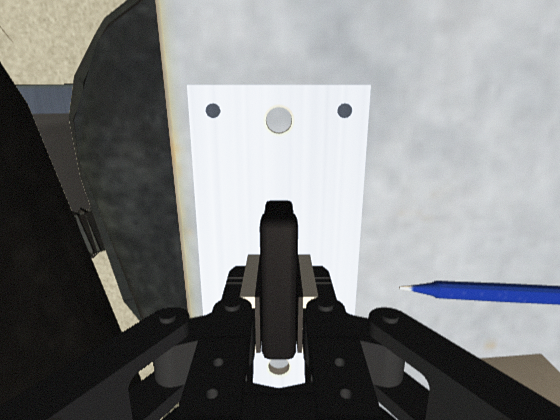

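```bash
python3 -m handwheel '[[0,0,0,-0.005,0,0,1],[0,0,0,-0.03,0,0,1],[0,0,0,-0.08,0,0,1],[0,0,0,-0.12,0,0,1],[0,0,0,-0.13,0,0,1],[0,0,0,-0.13,0,0,1]]' 80
python3 - <<'E'
from h import *
state();c=shot('wrist'); save(c,'w14')
T=np.array(c['tool_from_camera'])
def tl(u,v,X):
    d=T[:3,:3]@np.array([(u-c['cx'])/c['fx'],(v-c['cy'])/c['fy'],1]); p=T[:3,3]; q=p+d*(X-p[0])/d[0]; return q[1:]
h=[tl(279,120.5,-.0032),tl(278.5,366,-.0032)];print(h,np.mean(h,0),np.linalg.norm(h[1]-h[0]))
r,p=pose(); print('jaw yaw',np.degrees(np.arctan2(r[1,1],r[0,1])),p)
m=np.mean(h,0); t=np.array([.5246,.3485])
a=np.radians(78.6); jy=np.array([np.cos(a),np.sin(a)]); tz=np.array([np.sin(a),-np.cos(a)])
g=t-m[0]*jy-m[1]*tz; d=np.r_[g,.11]-p; print('goal',g,'shift',(r.T@d).round(4))
E
```

```text
time: 15.62
ee_pos: [0.435, 0.0771, 0.1319]
tcp_rot: [-81.1, 90.0, -172.1]
wrist_force: [0.4, -0.2, -3.5]
opening: 0.0126
t 15.625 pos [0.435  0.0771 0.1319] rot [ -81.13   89.98 -172.13] F [ 0.4 -0.2 -3.5] op 0.01261103723568087
[array([ 0.00059024, -0.06233765]), array([0.00027922, 0.06081119])] [ 0.00043473 -0.00076323] 0.12314922972760259
jaw yaw -0.9962184496869009 [0.43453891 0.07707377 0.13105929]
goal [0.52526224 0.34792299] shift [ 0.0208  0.086  -0.2724]
```

View pics/w14.png

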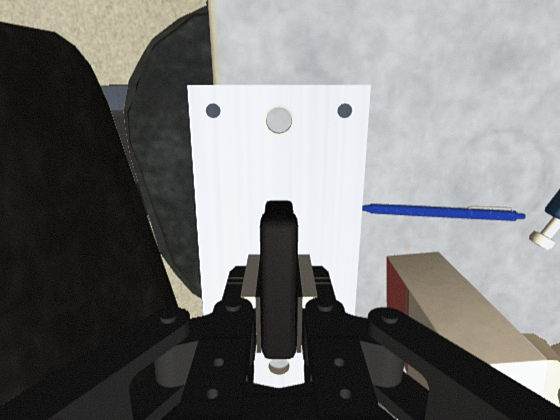

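```bash
python3 -m handwheel '[[-8,0,0,0,0.01,-0.03,1],[-18,0,0,0,0.02,-0.07,1],[-28,0,0,0,0.035,-0.12,1],[-38,0,0,0,0.05,-0.17,1],[-48,0,0,0,0.065,-0.22,1],[-58,0,0,0.01,0.08,-0.26,1],[-68,0,0,0.02,0.086,-0.273,1],[-76,0,0,0.021,0.087,-0.273,1],[-79.6,0,0,0.021,0.087,-0.273,1],[-79.6,0,0,0.021,0.087,-0.273,1],[-79.6,0,0,0.021,0.087,-0.273,1]]' 80
python3 - <<'E'
from h import *
state();c=shot('wrist'); save(c,'w15')
r,p=pose(); print('jaw yaw',np.degrees(np.arctan2(r[1,1],r[0,1])),p)
E
```

```text
time: 17.05
ee_pos: [0.5263, 0.3483, 0.1103]
tcp_rot: [-135.7, 89.9, -147.2]
wrist_force: [-0.5, -0.4, -2.2]
opening: 0.0123
t 17.05 pos [0.5263 0.3483 0.1103] rot [-135.71   89.9  -147.19] F [-0.5 -0.4 -2.2] op 0.012259151776999945
jaw yaw 78.52426536679549 [0.52646651 0.34831122 0.1106879 ]
```

View pics/w15.png

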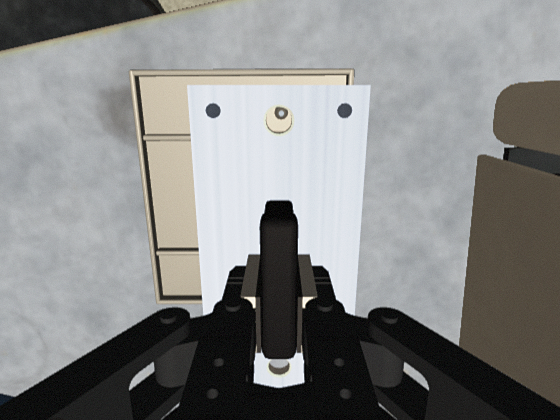

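```bash
python3 - <<'E'
from h import *
i=cv2.imread('pics/w15.png')
a=cv2.resize(i[95:145,255:305],None,fx=8,fy=8,interpolation=cv2.INTER_CUBIC);b=cv2.resize(i[340:390,255:305],None,fx=8,fy=8,interpolation=cv2.INTER_CUBIC)
cv2.imwrite('pics/w15z.png',np.hstack([a,b]))
E
```

```text
(no output)
```

View pics/w15z.png

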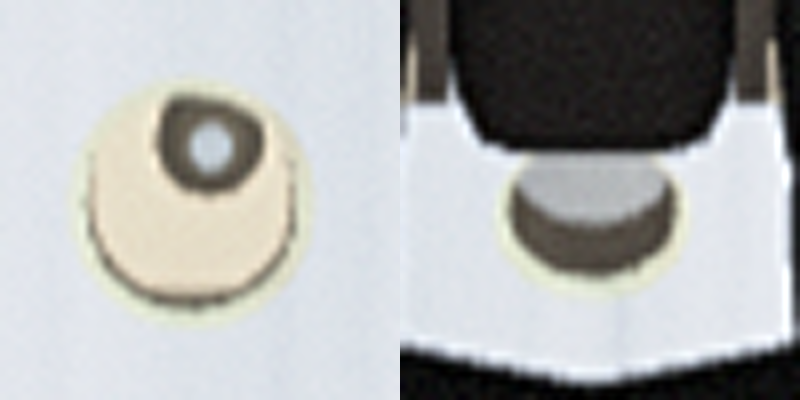

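```bash
python3 - <<'E'
from h import *
c=shot('wrist'); r,p=pose(); print(p,'jaw yaw',np.degrees(np.arctan2(r[1,1],r[0,1])))
pt=onz(c,281.1,112.8,.062); h=onz(c,278.5,120.1,p[2]+.0032)
d=pt-h; print(pt,h,'shift tool',(r.T@np.array([d[0],d[1],0])).round(4))
print('pin pred', np.array([.5246,.3485])-.062*np.array([np.cos(np.radians(11.3)),-np.sin(np.radians(11.3))]))
E
```

```text
[0.52658044 0.34842616 0.11099469] jaw yaw 78.53999898944068
[0.46372795 0.36071039 0.062     ] [0.46381808 0.35930885 0.11419469] shift tool [-0.      0.0014 -0.0004]
pin pred [0.46380189 0.36064866]
```

```bash
python3 -m handwheel '[[0,0,0,0.015,0.0014,-0.0004,1],[0,0,0,0.03,0.0014,-0.0004,1],[0,0,0,0.041,0.0014,-0.0004,1],[0,0,0,0.041,0.0014,-0.0004,1],[0,0,0,0.041,0.0014,-0.0004,1]]' 80
python3 - <<'E'
from h import *
state();c=shot('wrist'); save(c,'w16');i=cv2.imread('pics/w16.png')
a=cv2.resize(i[95:145,255:305],None,fx=8,fy=8,interpolation=cv2.INTER_CUBIC);b=cv2.resize(i[340:390,255:305],None,fx=8,fy=8,interpolation=cv2.INTER_CUBIC)
cv2.imwrite('pics/w16z.png',np.hstack([a,b]))
E
```

```text
time: 17.77
ee_pos: [0.5268, 0.3501, 0.0708]
tcp_rot: [45.1, 90.0, 33.7]
wrist_force: [0.1, 0.6, -2.9]
opening: 0.0122
t 17.775 pos [0.5268 0.3501 0.0708] rot [45.13 89.97 33.73] F [ 0.1  0.6 -2.9] op 0.012171302506400942
```

View pics/w16z.png

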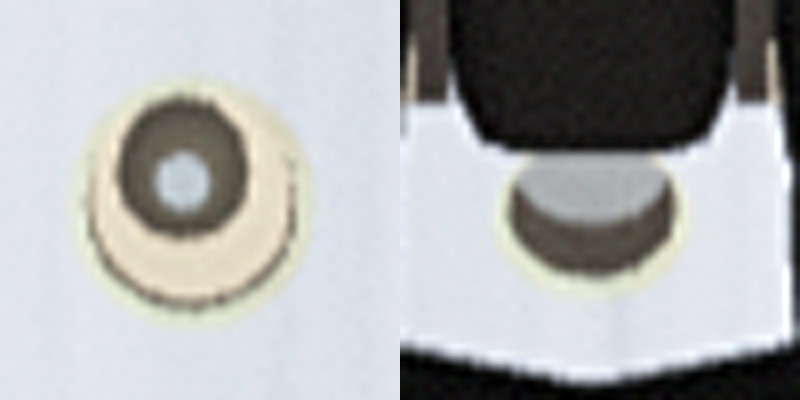

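```bash
python3 - <<'E'
from h import *
c=shot('wrist'); r,p=pose(); print(p,'jaw yaw',np.degrees(np.arctan2(r[1,1],r[0,1])))
pt=onz(c,277.4,117.25,.062); h=onz(c,278.5,120.1,p[2]+.0032)
d=pt-h; print(pt,h,'shift tool',(r.T@np.array([d[0],d[1],0])).round(4))
# predicted location of right pin in image
y=np.radians(-11.4); q=pt+.124*np.array([np.cos(y),np.sin(y),0]); q[2]=.062; print(proj(c,q), onz(c,278.5,366,p[2]+.0032))
E
```

```text
[0.52693283 0.35021271 0.07120304] jaw yaw 78.59800114608241
[0.46375171 0.36067881 0.062     ] [0.46421986 0.36108473 0.07440304] shift tool [-0.     -0.0005 -0.0004]
[277.80614079 350.46489993] [0.58488592 0.3366413  0.07440304]
```

```bash
python3 -m handwheel '[[0,0,0,0.004,-0.0004,-0.0004,1],[0,0,0,0.008,-0.0004,-0.0004,1],[0,0,0,0.012,-0.0004,-0.0004,1],[0,0,0,0.013,-0.0004,-0.0004,1]]' 80
python3 - <<'E'
from h import *
state();c=shot('wrist'); save(c,'w17');i=cv2.imread('pics/w17.png')
a=cv2.resize(i[95:145,255:305],None,fx=8,fy=8,interpolation=cv2.INTER_CUBIC);b=cv2.resize(i[340:390,255:305],None,fx=8,fy=8,interpolation=cv2.INTER_CUBIC)
cv2.imwrite('pics/w17z.png',np.hstack([a,b]))
E
```

```text
time: 18.38
ee_pos: [0.526, 0.3496, 0.0569]
tcp_rot: [-134.6, 90.0, -146.0]
wrist_force: [-0.0, -0.1, -2.2]
opening: 0.0125
t 18.375 pos [0.526  0.3496 0.0569] rot [-134.58   89.96 -145.98] F [-0.  -0.1 -2.2] op 0.012536503760389292
```

View pics/w17z.png

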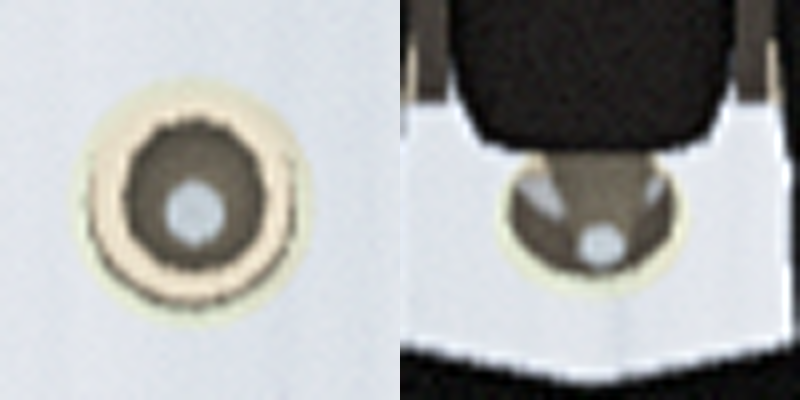

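```bash
python3 -m handwheel '[[0,0,0,0.003,0,0,1],[0,0,0,0.006,0,0,1],[0,0,0,0.009,0,0,1],[0,0,0,0.0095,0,0,1]]' 80
python3 -m handwheel '[[0,0,0,0.0012,0,0,1],[0,0,0,0.0024,0,0,1],[0,0,0,0.003,0,0,1]]' 80
```

```text
time: 18.92
ee_pos: [0.526, 0.3496, 0.0476]
tcp_rot: [-136.8, 90.0, -148.2]
wrist_force: [0.8, 0.3, -2.6]
opening: 0.0125
time: 19.3
ee_pos: [0.5262, 0.3497, 0.045]
tcp_rot: [66.6, 90.0, 55.2]
wrist_force: [-0.8, -0.4, 3.3]
opening: 0.0122
```

```bash
python3 -m handwheel '[[0,0,0,0.0006,0,0,1],[0,0,0,0.001,0,0,1]]' 80
python3 -m handwheel '[[0,0,0,0,0,0,0.6],[0,0,0,0,0,0,0.2],[0,0,0,0,0,0,0],[0,0,0,-0.02,0,0,-0.2],[0,0,0,-0.06,0,0,-0.4],[0,0,0,-0.12,0,0,-1],[0,0,0,-0.15,0,0,-1],[0,0,0,-0.15,0,0,-1]]' 60
python3 - <<'E'
from h import *
state();c=shot('wrist'); save(c,'w18');c=shot('side');i=c['frame'][110:240,180:320]; c['frame']=cv2.resize(i,None,fx=4.5,fy=4.5,interpolation=cv2.INTER_CUBIC); save(c,'s18')
E
```

```text
time: 19.55
ee_pos: [0.5262, 0.3497, 0.0449]
tcp_rot: [44.0, 90.0, 32.6]
wrist_force: [-3.9, -2.1, 7.6]
opening: 0.0123
time: 20.55
ee_pos: [0.5272, 0.3504, 0.1986]
tcp_rot: [45.0, 89.6, 33.6]
wrist_force: [0.1, 0.5, -0.8]
opening: 0.0853
t 20.55 pos [0.5272 0.3504 0.1986] rot [45.04 89.64 33.64] F [ 0.1  0.5 -0.8] op 0.08531724652142952
```

View pics/w18.png

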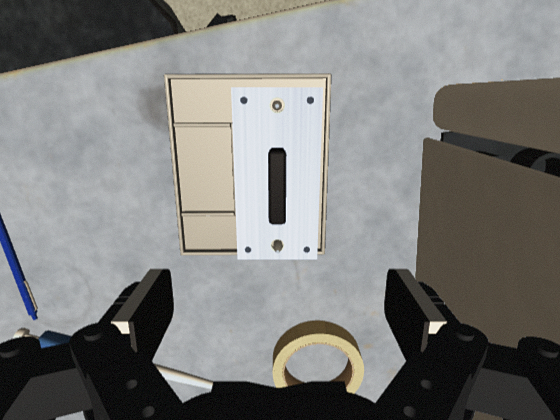

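View pics/s18.png

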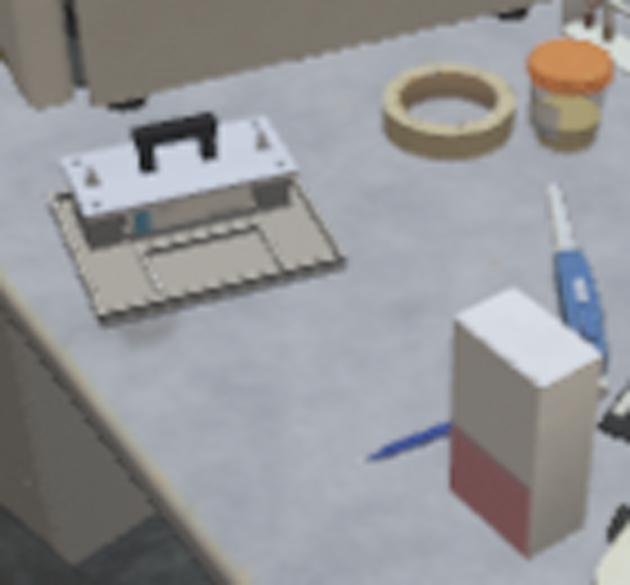

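```bash
python3 - <<'E'
from h import *
i=cv2.imread('pics/wrist0.png'); cv2.imwrite('pics/wrist0z.png',cv2.resize(i[140:300,220:340],None,fx=3.7,fy=3.7,interpolation=cv2.INTER_CUBIC))
E
```

```text
(no output)
```

View pics/wrist0z.png

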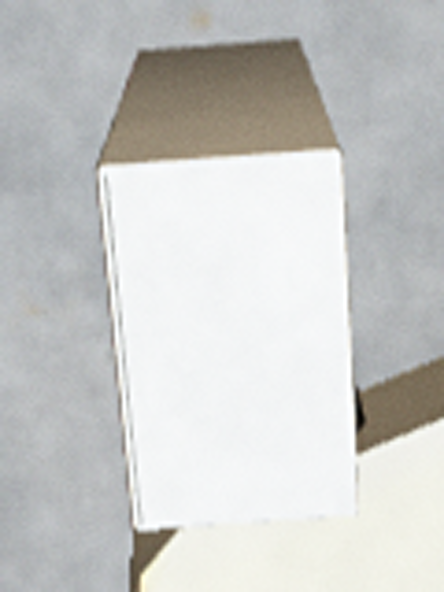

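```bash
python3 - <<'E'
from h import *
c=shot('wrist'); r0=np.array([[0,1,0],[0,0,-1],[-1,0,0.]]); p0=np.array([.55,0,.216]); T=np.array(c['tool_from_camera'])
c['Rw']=r0@T[:3,:3]; c['pw']=r0@T[:3,3]+p0
P=[onz(c,220+u/3.7,140+v/3.7,.135)[:2] for u,v in [(98,166),(342,149),(356,516),(136,529)]]
print('top',np.mean(P,0),[np.linalg.norm(P[i]-P[i-1]).round(4) for i in range(4)]); s=(P[0]+P[1]-P[2]-P[3])/2; print('y dir',np.degrees(np.arctan2(s[1],s[0])),[np.degrees(np.arctan2(*(q)[::-1])) for q in (P[1]-P[0],P[2]-P[3])])
B=[onz(c,220+u/3.7,140+v/3.7,0)[:2] for u,v in [(138,50),(300,39)]]; print('bottom back edge',B, 'top edge',P[:2])
# microscope base edge near carton
print([onz(c,*q,.03)[:2].round(3) for q in [(258,300),(318,262),(400,232)]])
r,p=pose(); print(np.degrees(np.arctan2(r[1,1],r[0,1])),p)
E
```

```text
top [ 0.5513971  -0.02038177] [np.float64(0.0743), np.float64(0.0445), np.float64(0.0745), np.float64(0.0437)]
y dir 93.97068502253443 [np.float64(4.051793026112507), np.float64(3.7521823829189023)]
bottom back edge [array([0.5263112 , 0.01492004]), array([0.57132262, 0.0179468 ])] top edge [array([0.52663096, 0.01515957]), array([0.57101099, 0.01830324])]
[array([ 0.526, -0.138]), array([ 0.589, -0.093]), array([ 0.671, -0.06 ])]
78.60142393454095 [0.52594104 0.34958257 0.19346673]
```

```bash
python3 - <<'E'
from h import *
a=shot('scene');b=shot('side'); save(a,'sc19'); save(b,'sd19')
for n,c,x,y in (('sc19z',a,260,110),('sd19z',b,260,100)):
    i=c['frame'][y:y+160,x:x+180]; cv2.imwrite('pics/'+n+'.png',cv2.cvtColor(cv2.resize(i,None,fx=4,fy=3.7,interpolation=cv2.INTER_CUBIC),cv2.COLOR_RGB2BGR))
E
```

```text
(no output)
```

View pics/sc19z.png

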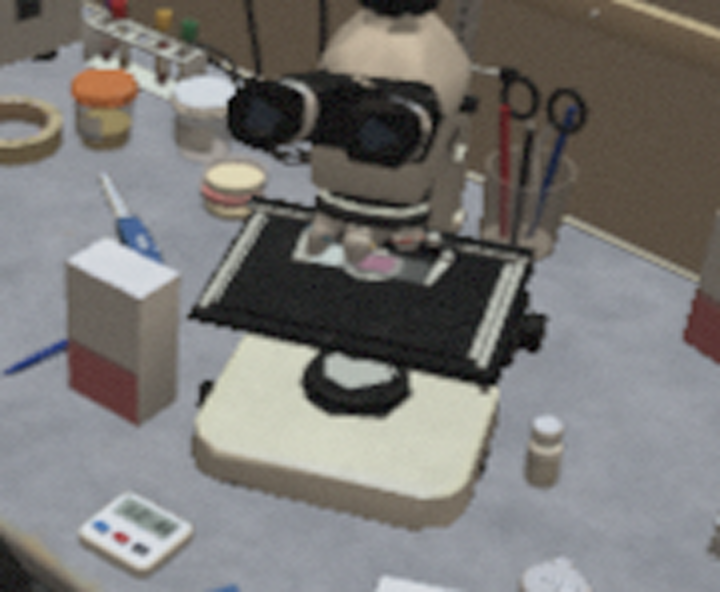

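View pics/sd19z.png

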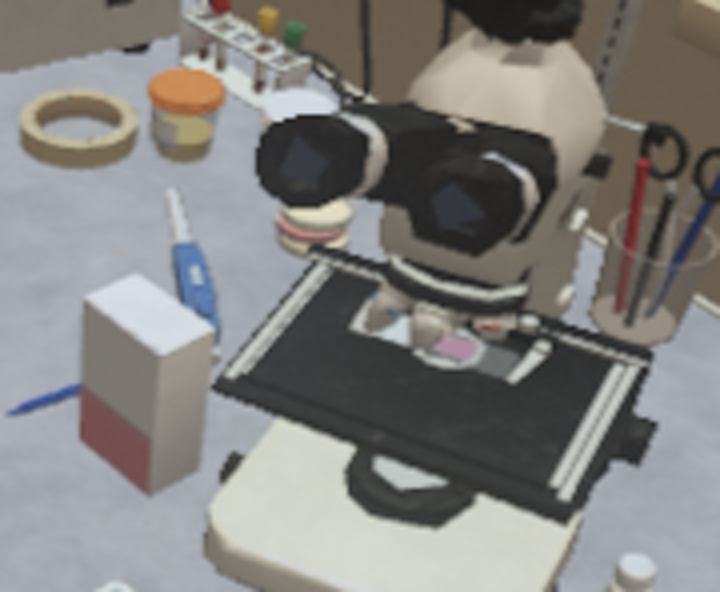

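```bash
python3 - <<'E'
from h import *
a=shot('scene');b=shot('side')
def tri(s,d):
    p1,d1=ray(a,260+s[0]/4,110+s[1]/3.7);p2,d2=ray(b,260+d[0]/4,100+d[1]/3.7)
    d1/=np.linalg.norm(d1);d2/=np.linalg.norm(d2)
    t=np.linalg.lstsq(np.c_[d1,-d2],p2-p1,rcond=None)[0]; return ((p1+t[0]*d1+p2+t[1]*d2)/2).round(3)
for n,s,d in [('stage left corner',(195,310),(218,385)),('stage back-left',(252,202),(322,250)),('stage front right',(490,375),(572,515)),('eyepiece L',(262,110),(308,160)),('eyepiece R',(385,135),(465,215)),('carton top left',(67,262),(82,298)),('carton top near',(137,297),(160,352)),('carton top R',(180,270),(215,328)),('carton top back',(108,240),(137,275)),('base left',(195,450),(205,545)),('knob',(207,390),(233,465))]: print(n,tri(s,d))
E
```

```text
stage left corner [ 0.507 -0.141  0.182]
stage back-left [ 0.67  -0.043  0.15 ]
stage front right [ 0.594 -0.315  0.178]
eyepiece L [ 0.454 -0.233  0.408]
eyepiece R [ 0.44  -0.324  0.44 ]
carton top left [ 0.512 -0.007  0.152]
carton top near [ 0.531 -0.061  0.136]
carton top R [ 0.552 -0.082  0.163]
carton top back [ 0.554 -0.005  0.151]
base left [ 0.502 -0.151  0.055]
knob [ 0.567 -0.099  0.045]
```

```bash
python3 - <<'E'
from h import *
c=shot('wrist'); r0=np.array([[0,1,0],[0,0,-1],[-1,0,0.]]); p0=np.array([.55,0,.216]); T=np.array(c['tool_from_camera'])
c['Rw']=r0@T[:3,:3]; c['pw']=r0@T[:3,3]+p0
for z in (.11,.14,.17):
  print(z,[onz(c,*q,z)[:2].round(3) for q in [(247,357),(345,313),(445,285)]])
print([onz(c,*q,.1)[:2].round(3) for q in [(420,225),(455,190)]])
r,p=pose(); a=np.array([.5515,-.0205,.20])-p; print((r.T@a).round(4))
E
```

```text
0.11 [array([ 0.521, -0.145]), array([ 0.604, -0.101]), array([ 0.683, -0.075])]
0.14 [array([ 0.524, -0.12 ]), array([ 0.597, -0.081]), array([ 0.668, -0.058])]
0.17 [array([ 0.527, -0.095]), array([ 0.591, -0.061]), array([ 0.653, -0.041])]
[array([ 0.661, -0.027]), array([0.685, 0.002])]
[-0.0066 -0.3577  0.0983]
```

```bash
python3 -m handwheel '[[10,0,0,0,-0.05,0.014,-1],[20,0,0,0,-0.1,0.028,-1],[30,0,0,0,-0.16,0.044,-1],[40,0,0,0,-0.22,0.061,-1],[50,0,0,0,-0.28,0.077,-1],[60,0,0,0,-0.325,0.09,-1],[70,0,0,0,-0.345,0.095,-1],[74.6,0,0,0,-0.352,0.097,-1],[74.6,0,0,0,-0.352,0.097,-1],[74.6,0,0,0,-0.352,0.097,-1]]' 40
python3 - <<'E'
from h import *
o=state();print(np.round(o['q'],1));c=shot('wrist'); save(c,'w20')
r,p=pose(); print('jaw yaw',np.degrees(np.arctan2(r[1,1],r[0,1])),p)
c=shot('side');i=c['frame'][60:240,200:400]; c['frame']=cv2.resize(i,None,fx=4,fy=3.3,interpolation=cv2.INTER_CUBIC); save(c,'s20')
E
```

```text
time: 22.2
ee_pos: [0.5516, -0.0142, 0.1938]
tcp_rot: [-106.9, 90.0, 167.2]
wrist_force: [0.4, 0.5, -1.2]
opening: 0.0853
t 22.2 pos [ 0.5516 -0.0142  0.1938] rot [-106.94   89.98  167.18] F [ 0.4  0.5 -1.2] op 0.0853119262559649
[-1.5  4.8  7.4 92.6  0.  84.4]
jaw yaw 4.121811330014906 [ 0.55159191 -0.01401757  0.19386887]
```

View pics/w20.png

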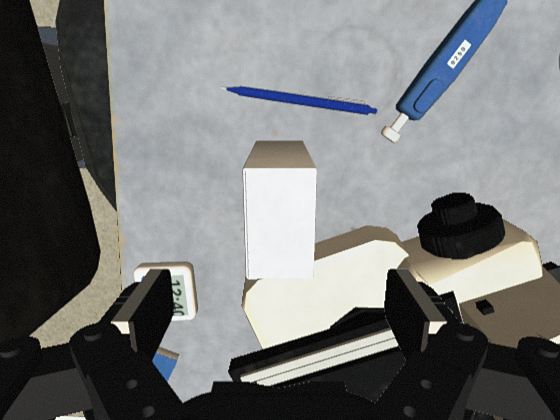

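View pics/s20.png

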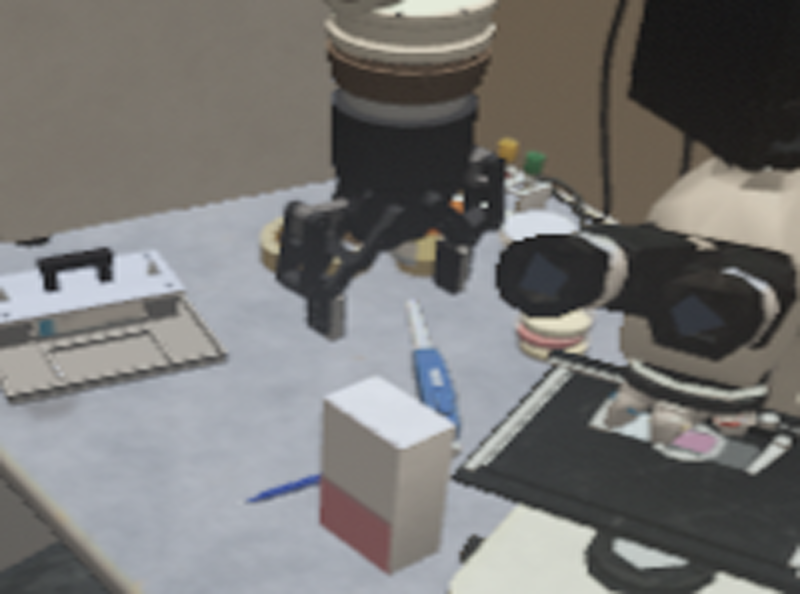

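```bash
python3 -m handwheel '[[0,0,0,0.03,0,-0.003,-1],[0,0,0,0.06,0,-0.003,-1],[0,0,0,0.06,0,-0.003,-1]]' 40
python3 - <<'E'
from h import *
o=state();c=shot('wrist'); save(c,'w21')
r,p=pose();print(p)
P=[onz(c,*q,.135)[:2].round(4) for q in [(0,0)]]
E
```

```text
time: 22.68
ee_pos: [0.5502, -0.011, 0.132]
tcp_rot: [-95.5, 89.8, 178.6]
wrist_force: [-0.1, -0.2, 1.0]
opening: 0.0856
t 22.675 pos [ 0.5502 -0.011   0.132 ] rot [-95.46  89.78 178.62] F [-0.1 -0.2  1. ] op 0.08561581813486019
[ 0.55092032 -0.01113036  0.13378247]
```

View pics/w21.png

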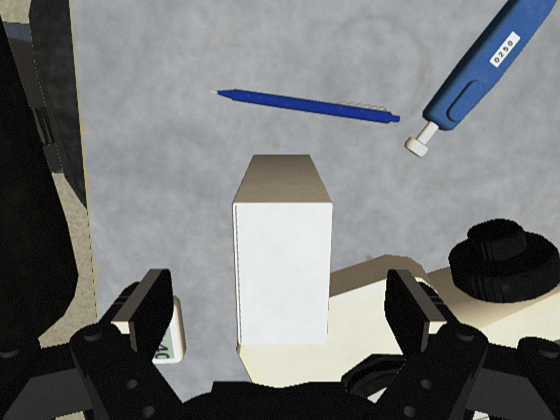

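```bash
python3 -m handwheel '[[0,0,0,0.015,0,0,-1],[0,0,0,0.03,0,0,-1],[0,0,0,0.04,0,0,-1],[0,0,0,0.04,0,0,-0.6],[0,0,0,0.04,0,0,-0.2],[0,0,0,0.04,0,0,0.2],[0,0,0,0.04,0,0,0.3],[0,0,0,0.04,0,0,0.3]]' 60
python3 - <<'E'
from h import *
o=state();c=shot('wrist'); save(c,'w22')
r,p=pose();print(p)
c=shot('side');i=c['frame'][60:240,200:400]; c['frame']=cv2.resize(i,None,fx=4,fy=3.3,interpolation=cv2.INTER_CUBIC); save(c,'s22')
E
```

```text
time: 23.72
ee_pos: [0.5519, -0.0115, 0.0948]
tcp_rot: [86.7, 89.9, 0.7]
wrist_force: [0.8, 0.1, 5.0]
opening: 0.044
t 23.725 pos [ 0.5519 -0.0115  0.0948] rot [86.68 89.92  0.68] F [0.8 0.1 5. ] op 0.0440271691308055
[ 0.55197577 -0.0114781   0.09483294]
```

View pics/w22.png

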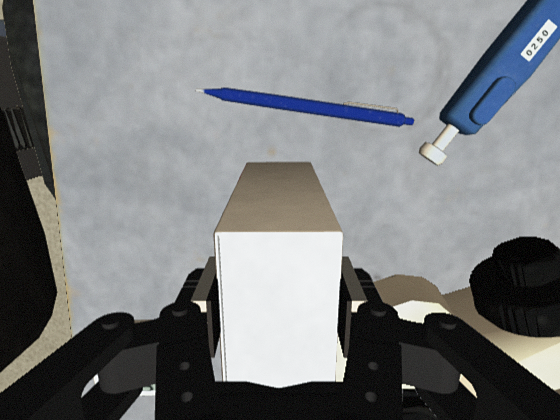

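View pics/s22.png

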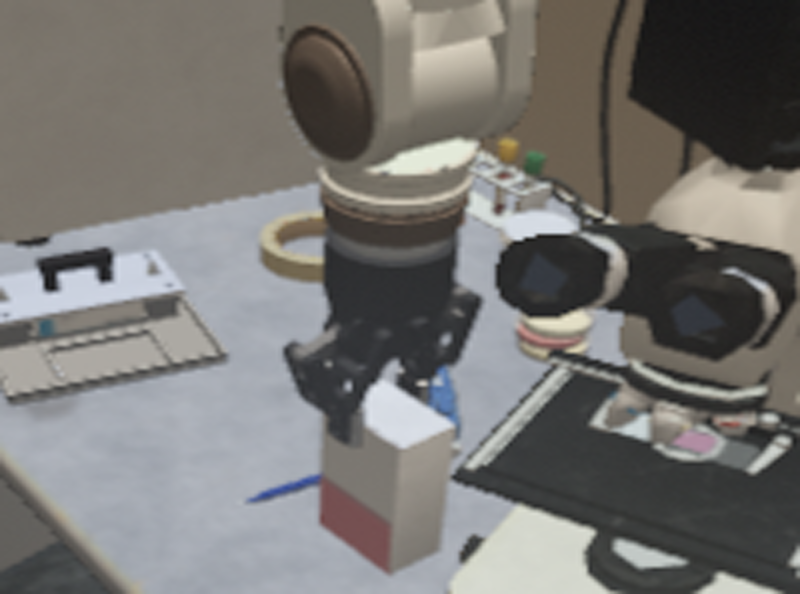

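```bash
python3 -m handwheel '[[0,0,0,-0.005,0,0,0.3],[0,0,0,-0.03,0,0,0.3],[0,0,0,-0.07,0,0,0.3],[0,0,0,-0.1,0,-0.005,0.3],[0,0,0,-0.1,0,-0.01,0.3],[0,0,0,-0.1,0,-0.01,0.3]]' 80
python3 - <<'E'
from h import *
state();c=shot('wrist'); save(c,'w23')
T=np.array(c['tool_from_camera'])
def tl(u,v,X):
    d=T[:3,:3]@np.array([(u-c['cx'])/c['fx'],(v-c['cy'])/c['fy'],1]); p=T[:3,3]; q=p+d*(X-p[0])/d[0]; return q[1:]
h=[tl(215,232,-.0402),tl(342,231.5,-.0402)];print(h,np.linalg.norm(h[1]-h[0]))
m=np.mean(h,0)+[0,.0375]; print('centre in tool',m)
r,p=pose(); print('jaw yaw',np.degrees(np.arctan2(r[1,1],r[0,1])),p)
y=np.radians(-11.3); t=np.array([.5246,.3487])+.0695*np.array([np.sin(y),-np.cos(y)])
a=np.radians(78.7); jy=np.array([np.cos(a),np.sin(a)]); tz=np.array([np.sin(a),-np.cos(a)])
g=t-m[0]*jy-m[1]*tz; d=np.r_[g,.194]-p; print('bay',t,'goal',g,'shift',(r.T@d).round(4))
E
```

```text
time: 24.58
ee_pos: [0.5504, -0.0013, 0.1928]
tcp_rot: [-94.6, 89.9, 179.4]
wrist_force: [-0.4, 0.2, -1.8]
opening: 0.0438
t 24.575 pos [ 0.5504 -0.0013  0.1928] rot [-94.58  89.91 179.44] F [-0.4  0.2 -1.8] op 0.043794418105359674
[array([-0.02170249, -0.02736454]), array([ 0.02211682, -0.02752028])] 0.04381959346968431
centre in tool [0.00020716 0.01005759]
jaw yaw 4.0183104900090365 [ 0.55025377 -0.00144074  0.19248083]
bay [0.51098174 0.28054728] goal [0.50107853 0.28231488] shift [-0.0014 -0.0292 -0.2865]
```

View pics/w23.png

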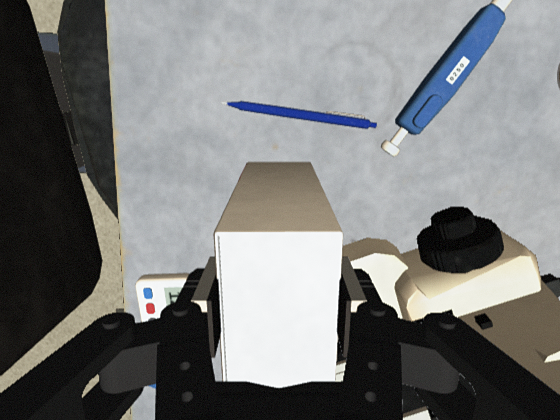

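```bash
python3 -m handwheel '[[-6,0,0,0,-0.003,-0.03,0.3],[-14,0,0,0,-0.006,-0.06,0.3],[-24,0,0,0,-0.01,-0.1,0.3],[-34,0,0,0,-0.015,-0.15,0.3],[-44,0,0,0,-0.02,-0.2,0.3],[-54,0,0,0,-0.025,-0.245,0.3],[-64,0,0,0,-0.028,-0.275,0.3],[-72,0,0,0,-0.029,-0.287,0.3],[-74.7,0,0,0,-0.029,-0.288,0.3],[-74.7,0,0,0,-0.029,-0.288,0.3],[-74.7,0,0,0,-0.029,-0.288,0.3]]' 80
python3 - <<'E'
from h import *
state();c=shot('wrist'); save(c,'w24')
r,p=pose(); print('jaw yaw',np.degrees(np.arctan2(r[1,1],r[0,1])),p)
import pickle; pickle.dump({k:c[k] for k in ('frame','Rw','pw','fx','fy','cx','cy')},open('w24.pkl','wb'))
E
```

```text
time: 26.0
ee_pos: [0.5016, 0.2833, 0.1933]
tcp_rot: [-137.2, 89.9, -148.6]
wrist_force: [0.6, -0.7, -1.8]
opening: 0.0434
t 26.0 pos [0.5016 0.2833 0.1933] rot [-137.19   89.93 -148.57] F [ 0.6 -0.7 -1.8] op 0.043384850589134036
jaw yaw 78.62052822473996 [0.50167242 0.28333639 0.19349565]
```

View pics/w24.png

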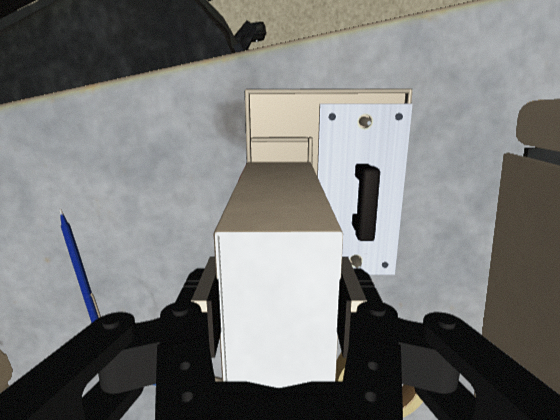

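```bash
python3 - <<'E'
import cv2
i=cv2.imread('pics/w24.png'); cv2.imwrite('pics/w24z.png',cv2.resize(i[80:180,230:330],None,fx=6,fy=6,interpolation=cv2.INTER_CUBIC))
E
```

```text
(no output)
```

View pics/w24z.png

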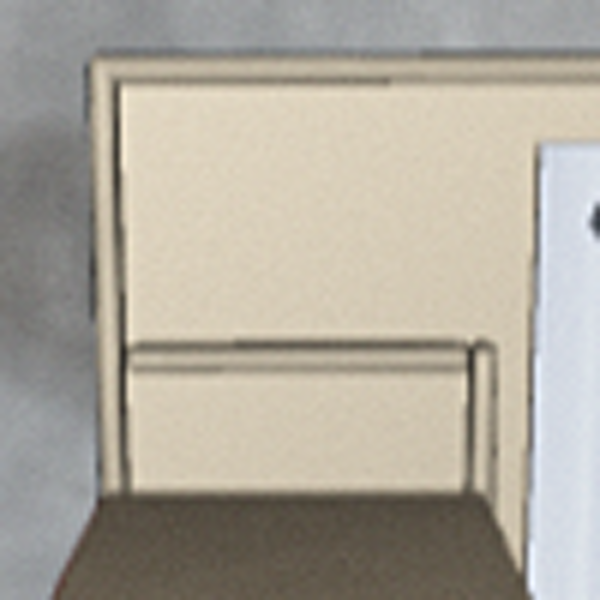

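```bash
python3 - <<'E'
from h import *
import pickle; c=pickle.load(open('w24.pkl','rb')); p=np.array([.50167,.28334,.1935])
y=np.radians(-11.35); ex=np.array([np.cos(y),np.sin(y)]); ey=np.array([-np.sin(y),np.cos(y)]); o=np.array([.5246,.3487])
f=lambda u,v,z:(lambda w:(np.array([(w-o)@ex,(w-o)@ey])*1000).round(1))(onz(c,u,v,z)[:2])
print('floor far-left',f(250.8,141,.006),'far-right',f(307.5,141,.006), 'expect x -41.5, y -96 / -43')
print('rim outer far left',f(230+93/6-.5,80+58/6-.5,.014),'expect -88 -101')
z=p[2]-.0948
a,b=f(246.7,161.7,z),f(310.5,161.7,z); print('carton bottom',a,b,'want x -37.5, y -92/-47')
a,b=f(215,232,z+.135),f(342,231.5,z+.135); print('carton top',a,b)
for s in [(333,117),(399,117)]: print(f(*s,.048))
E
```

```text
floor far-left [-41.2 -96.6] far-right [-41.1 -43.3] expect x -41.5, y -96 / -43
rim outer far left [ -87.5 -100.1] expect -88 -101
carton bottom [-38.3 -92.7] [-38.2 -48.1] want x -37.5, y -92/-47
carton top [-38.2 -92.1] [-38.4 -48.4]
[-65.6 -26.3]
[-65.5  27.1]
```

```bash
python3 -m handwheel '[[0,0,0,0.02,0.0007,0.001,0.3],[0,0,0,0.045,0.0007,0.001,0.3],[0,0,0,0.065,0.0007,0.001,0.3],[0,0,0,0.076,0.0007,0.001,0.3],[0,0,0,0.076,0.0007,0.001,0.3],[0,0,0,0.076,0.0007,0.001,0.3]]' 80
python3 - <<'E'
from h import *
state();c=shot('wrist'); save(c,'w25')
import pickle; pickle.dump({k:c[k] for k in ('frame','Rw','pw','fx','fy','cx','cy')},open('w25.pkl','wb'))
i=cv2.imread('pics/w25.png'); cv2.imwrite('pics/w25z.png',cv2.resize(i[80:200,200:340],None,fx=5,fy=5,interpolation=cv2.INTER_CUBIC))
E
```

```text
time: 26.8
ee_pos: [0.5032, 0.2844, 0.1189]
tcp_rot: [40.4, 89.9, 29.1]
wrist_force: [0.2, -0.0, -1.4]
opening: 0.0435
t 26.8 pos [0.5032 0.2844 0.1189] rot [40.42 89.93 29.11] F [ 0.2 -0.  -1.4] op 0.04348663915052757
```

View pics/w25z.png

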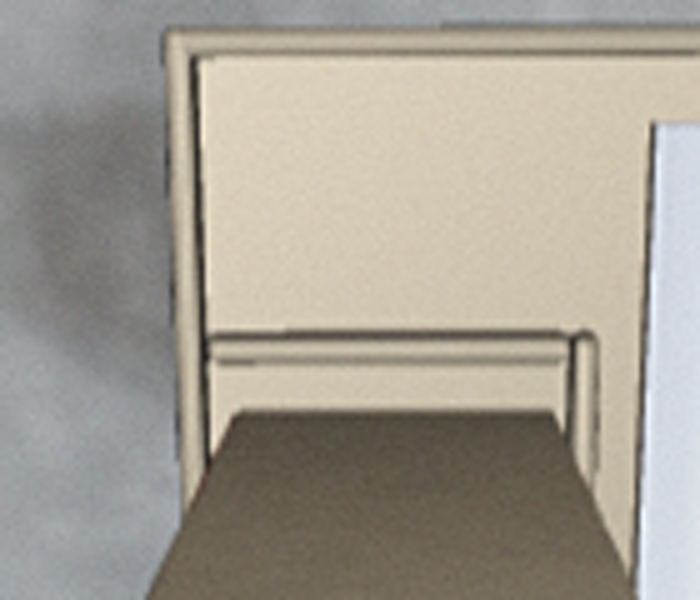

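```bash
python3 - <<'E'
from h import *
import pickle; c=pickle.load(open('w25.pkl','rb'))
y=np.radians(-11.35); ex=np.array([np.cos(y),np.sin(y)]); ey=np.array([-np.sin(y),np.cos(y)]); o=np.array([.5246,.3487])
f=lambda u,v,z:(lambda w:(np.array([(w-o)@ex,(w-o)@ey])*1000).round(1))(onz(c,200+u/5-.4,80+v/5-.4,z)[:2])
print('floor',f(211,364,.006),f(565,362,.006)); print('carton',f(237,411,.0235),f(553,411,.0235))
E
```

```text
floor [-40.3 -96.3] [-40.6 -43.6]
carton [-36.4 -91.1] [-36.4 -46.8]
```

```bash
python3 -m handwheel '[[0,0,0,0.003,-0.001,0,0.3],[0,0,0,0.008,-0.001,0,0.3],[0,0,0,0.012,-0.001,0,0.3],[0,0,0,0.014,-0.001,0,0.3],[0,0,0,0.014,-0.001,0,0.3]]' 80
python3 -m handwheel '[[0,0,0,0.001,0,0,0.3],[0,0,0,0.002,0,0,0.3],[0,0,0,0.002,0,0,0.3]]' 80
```

```text
time: 27.48
ee_pos: [0.5025, 0.2832, 0.1037]
tcp_rot: [-142.2, 90.0, -153.5]
wrist_force: [-0.6, -0.3, -1.4]
opening: 0.0435
time: 27.85
ee_pos: [0.5026, 0.2833, 0.102]
tcp_rot: [159.2, 90.0, 147.9]
wrist_force: [-0.5, 0.0, -1.7]
opening: 0.0439
```

```bash
python3 -m handwheel '[[0,0,0,0.0007,0,0,0.3],[0,0,0,0.0014,0,0,0.3],[0,0,0,0.0014,0,0,0.3]]' 80
```

```text
time: 28.22
ee_pos: [0.5027, 0.2833, 0.1009]
tcp_rot: [40.8, 90.0, 29.5]
wrist_force: [-0.5, -1.1, 1.9]
opening: 0.0439
```

```bash
python3 -m handwheel '[[0,0,0,0.0005,0,0,0.3],[0,0,0,0.0005,0,0,0],[0,0,0,0.0005,0,0,-0.3],[0,0,0,0.0005,0,0,-0.5],[0,0,0,0.0005,0,0,-0.6],[0,0,0,-0.02,0,0,-0.6],[0,0,0,-0.06,0,0,-0.6],[0,0,0,-0.1,0,0,-1],[0,0,0,-0.14,0,0,-1],[0,0,0,-0.16,0,0,-1],[0,0,0,-0.16,0,0,-1]]' 60
python3 - <<'E'
from h import *
state();c=shot('wrist'); save(c,'w26');c=shot('side');save(c,'s26f');i=c['frame'][110:240,180:320]; c['frame']=cv2.resize(i,None,fx=4.5,fy=4.5,interpolation=cv2.INTER_CUBIC); save(c,'s26')
c=shot('scene');save(c,'sc26')
E
```

```text
time: 29.6
ee_pos: [0.5032, 0.2835, 0.2619]
tcp_rot: [39.9, 89.9, 28.6]
wrist_force: [-0.7, 0.0, -0.4]
opening: 0.0851
t 29.6 pos [0.5032 0.2835 0.2619] rot [39.91 89.85 28.61] F [-0.7  0.  -0.4] op 0.08512976920434558
```

View pics/w26.png

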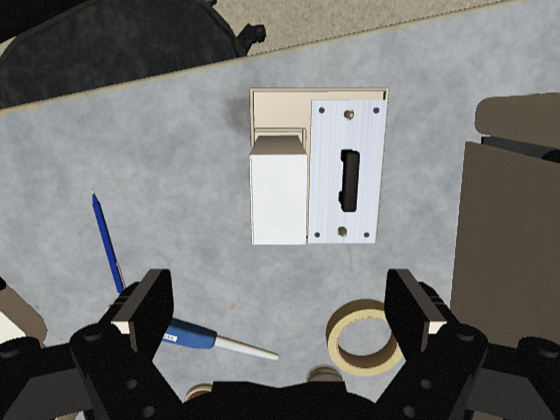

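View pics/s26.png

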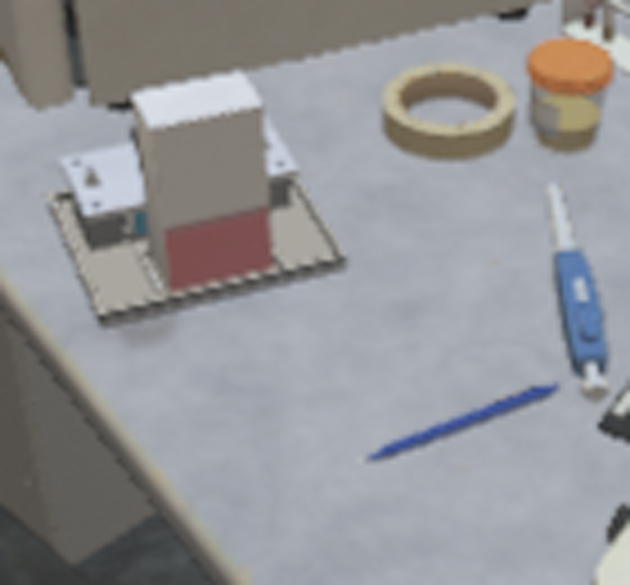

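View pics/s26f.png

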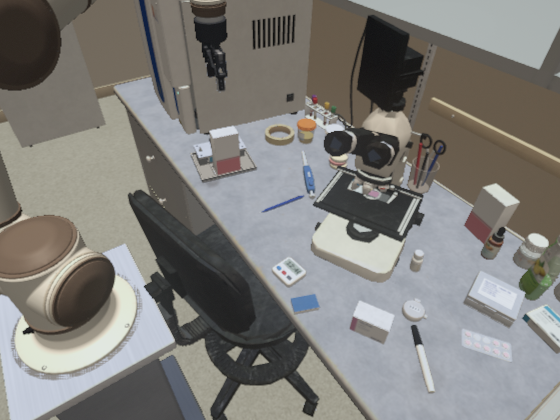

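```bash
python3 -c "
from h import *
state(); print(bot.job_done())"
```

```text
t 29.75 pos [0.5024 0.2831 0.2591] rot [-139.51   89.89 -150.81] F [ 0.1  0.3 -0.3] op 0.08541664696280303
the job is handed in; nothing more can be done
None
```

The tray is loaded in the order you asked, and I handed the job in at about 29.8 s.

- **Coverslip pack:** I set it down on the rest with about 4 N of contact before letting go. A picture from above showed it lying square between the end blocks.
- **Cover plate:** I lined it up by looking at the pins through its holes, then lowered it until contact. The highest wrist force reading was about 9 N. Pictures show both pins through the holes and the plate lying flat on the blocks.
- **Carton:** It stands upright inside the framed recess. It touched down at the height expected for the recess floor, so it isn't resting on a lip.

At hand-in the gripper was open and well clear, with no force on the wrist. In the last pictures the pen, timer, lens papers and low carton look to be where they started.

Three things did not go to plan or did not agree:

- **First grasp missed:** The fingertips sit about 30 mm further back than the description says, so the first grasp closed in the air above the pack. I re-measured from the pictures and grasped lower.
- **Alignment offset:** World positions from the wrist camera were off by about 1.5 mm across the jaws. I corrected this by comparing the part with its seat in the same picture.
- **Microscope clearance:** When I picked up the carton, I could only estimate the clearance to the microscope stage, at roughly 2 cm. I saw no contact, and the force readings stayed low.

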